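# Cover the sensors in the screwing jigs

### The job

Load the four wooden jigs for screwing: pick out the four sensor covers, the ones with a square snout on top, and set one over the circuit in each jig, large covers in the large jigs and small ones in the small, square with the pocket and fully down on the base plate. The two large covers come nested, so lift the upper straight off the lower. Set the covers down, do not drop them, and leave the plain covers without a snout where they stand.

Things in the scene. Friction and masses are not known exactly. Their poses are not given: they have to be found in the camera images.
- cover_large_1_center (a point): Large sensor cover: grey metal shell open below, foot 84 x 70 mm (long side along x), tapering to a 71 x 57 mm roof 44 mm up; mid-roof a square snout 36 x 36 mm, 26 mm tall, sides as the shell's, dark window on top: grip it there. 170 g. Starts as the upper of a nested pair, roof resting on the lower's snout, foot 29 mm above the bench. Point: on its axis half-way up, 35 mm above the foot; z up.
- cover_large_2_center (a point): The other large sensor cover, the same in shape and size (70 mm tall in all). Starts as the lower of the nested pair: stands on the bench, its snout hidden inside the upper cover, only the lowest 29 mm of its skirt showing; under 2 mm of play between the two. Point: on its axis half-way up, 35 mm above its foot; x along its long side, z up.
- cover_small_1_center (a point): Small sensor cover, made like the large: foot 64 x 54 mm (long side along x), tapering to a 53 x 43 mm roof 38 mm up; mid-roof a square snout 28 x 28 mm, 26 mm tall, sides as the shell's, dark window on top: grip it there. 64 mm tall in all, 110 g. Stands alone on the bench. Point: on its axis half-way up, 32 mm above the foot; z up.
- cover_small_2_center (a point): Small sensor cover, made like the large: foot 64 x 54 mm (long side along x), tapering to a 53 x 43 mm roof 38 mm up; mid-roof a square snout 28 x 28 mm, 26 mm tall, sides as the shell's, dark window on top: grip it there. 64 mm tall in all, 110 g. Stands alone on the bench. Point: on its axis half-way up, 32 mm above the foot; z up.
- jig_large_1_seat (a point): Large wooden jig, fixed, 118 x 104 mm outside, 28 mm tall; pocket 94 x 80 mm (long side along x), rim bevelled 4 mm. In it lies a sensor's aluminium base plate with a circuit board and a steel can in the middle, up to 30 mm above the plate, clear of the cover. Point: middle of the plate's top face, where the cover's foot comes to stand, 18 mm above the bench, 10 mm below the rim; z up.
- jig_large_2_seat (a point): Large wooden jig, fixed, 118 x 104 mm outside, 28 mm tall; pocket 94 x 80 mm (long side along x), rim bevelled 4 mm. In it lies a sensor's aluminium base plate with a circuit board and a steel can in the middle, up to 30 mm above the plate, clear of the cover. Point: middle of the plate's top face, where the cover's foot comes to stand, 18 mm above the bench, 10 mm below the rim; z up.
- jig_small_1_seat (a point): Small wooden jig, fixed, 98 x 88 mm outside, 28 mm tall; pocket 74 x 64 mm (long side along x), rim bevelled 4 mm. In it lies a sensor's aluminium base plate with a circuit board and a steel can in the middle, up to 25 mm above the plate, clear of the cover. Point: middle of the plate's top face, where the cover's foot comes to stand, 18 mm above the bench, 10 mm below the rim; z up.
- jig_small_2_seat (a point): Small wooden jig, fixed, 98 x 88 mm outside, 28 mm tall; pocket 74 x 64 mm (long side along x), rim bevelled 4 mm. In it lies a sensor's aluminium base plate with a circuit board and a steel can in the middle, up to 25 mm above the plate, clear of the cover. Point: middle of the plate's top face, where the cover's foot comes to stand, 18 mm above the bench, 10 mm below the rim; z up.
- plain_large_center (a point): Large plain cover: the same grey shell as the large sensor cover, 84 x 70 mm at the foot and 44 mm tall, but with a flat roof and no snout; to be left where it stands. Point: on its axis half-way up, 22 mm above the foot.
- plain_small_center (a point): Small plain cover: the same grey shell as the small sensor cover, 64 x 54 mm at the foot and 38 mm tall, but with a flat roof and no snout; to be left where it stands. Point: on its axis half-way up, 19 mm above the foot.
There are look-alikes about, which are no part of the job. Leave any red look-alike of the part that bears jig_small_2_seat alone.

How it is judged:
By the outcome, as a careful person would: the job done as asked, in the order asked, and still so for the second after the job is handed in, with the robot touching nothing.
It also fails if it takes over 104 s, if anything falls off the work surface, if the arm or the gripper's body presses on something with over 40 N, if the wrist force passes 120 N, or if a joint passes its speed limit or range.

### The arm

A 6-joint arm with a two-finger parallel gripper is mounted at the origin on the work surface. World frame = base frame: x ahead of the robot, y to its left, z up, the work surface at z = 0. Lengths are in mm, angles in rad, forces in N, time in s.
With the tool pointing down it reaches from about 300 to 750 mm from the base axis. Payload 8.5 kg.
Tool frame: the origin (TCP) lies between the finger pads; the fingertips stand 19 mm ahead of it and the grasp point (between the pads) is the TCP (tip_extent is the distance from the TCP to the fingertips, in mm); z points along the fingers, y is the direction in which the jaws open and shut (so a half turn about z gives the same grasp; the last joint's range is limited). The gripper opens to 85 mm and grips with 20 to 120 N. Pads are 22 mm wide; open, the fingers measure 114 mm over their backs; the gripper's body (76 mm by 85 mm) begins 54 mm behind the grasp point. The pads swing forward as they close: fully open they stand 13 mm farther back than shut.
Start: joints at [1.059, 0.381, 1.297, -0, 1.464, -0.215], TCP at [160.845, 525.936, 226.222] pointing down, gripper open.
Joint ranges: [-3.11, 3.11], [-0.89, 2.33], [0.22, 2.48], [-1.42, 4.56], [0.17, 2.85], [-2.88, 2.88]. Speed limits (rad/s): [2.39, 2.39, 3.14, 3.14, 3.14, 3.14].

### API

Orientations are given as a 3x3 rotation matrix whose columns are the frame's x, y, z axes.
In Python, from workcell import get_state, read_camera, camera_params, sign_off, tip_extent gives the robot as it stands.
- The arm moves only by the tool play_rows, never from a script. Its argument "deltas" is a list of rows, each an object of numbers: "x", "y", "z": the shift along the tool's x, y, z in units of 2 cm (1.0 is 2 cm); "ax", "ay", "az": the turn, a rotation vector about the tool's x, y, z in units of 0.08 rad (1.0 is 0.08 rad). A call has 1 to 5 rows; each row shifts and turns the commanded pose from where the row before left it, along the tool's axes as they then stand; what a row does not reach is not made up. A row lasts 1/12 s, in which the tool goes at most 41.7 mm and 7.16 degrees, less where a joint would pass 70% of its speed; a pose out of reach is approached as far as the arm can. A call with a number of a shift or a turn outside -1 to 1 is refused whole. A call with a gripper value outside its range is refused whole. "claw" is the gripper's target within -1 to 1 (fully open at 1, half-way at 0, shut at -1), set as the call begins (left out, the last holds). The fingers move at their own pace and stop on an object; the grip force is fixed at half the most. Time passes only in rows, so rows that do not move let the fingers close. It gives the time, the measured TCP pose, the force and the opening at its end, in the units of the state.
- get_state(): the state, without advancing time (a new reading comes with each control period).
- read_camera(name): name is "side" or "top"; returns the picture (420x560x3 uint8, blue, green, red); there is no depth.
- camera_params(name): a dict with "fx", "fy", "cx", "cy" (pixels), "D" ([k1, k2, p1, p2, k3] as OpenCV has them; the pictures are not rectified), "cam_to_world" (4x4, takes a point from camera to world coordinates). Camera axes: x right, y down, z forward; pixel columns grow to the right and rows downward; lengths in mm; the calibration is good to about 2 mm. A picture is of the moment at which its call begins. camera_params takes no time and is no camera call.
- sign_off(): hands the job in, once; it reports no verdict.
The state is a dict: "time_s": time; "joint_positions": joint angles; "joint_vel": joint speeds; "effort": joint torques, N m; "tcp_pos": TCP position; "orientation": TCP orientation; "force": force on the tool from outside, world axes, zero at the start; "moment": the same for the moment, N m; "gripper_width": finger opening in mm.
Only numpy, scipy, OpenCV 4.12 (cv2) and the standard library are available. Lean on these libraries where they do the work, as an engineer would, in place of code of your own. Each camera call takes 0.05 s, during which the arm holds its last target.

## Working session

There is one attempt and no reset: what is moved stays moved. The work goes in short steps, Python scripts to look and compute and a tool call to move; the robot and the scene stay as the last step left them, time stands still between calls to the robot, and variables do not carry over. Pictures are saved under pics/ and viewed, and the job is handed in when it is done.

Besides the shell and the picture viewer there is one more tool, called after "Emit:" by a JSON object that holds its "op" and its "data", one argument or row to a line. play_rows: Moves the arm, as the interface text tells. Shifts and turns lie within -1 to 1; 1 stands for 2 cm of shift or 0.08 rad of turn. Its arguments: {"type":"object","properties":{"deltas":{"type":"array"},"claw":{"type":"number"}},"required":["deltas"]}

```bash
mkdir -p pics; ls; python3 - <<'E'
from workcell import *
import cv2
for n in("side","top"):
    cv2.imwrite(f"pics/{n}0.png",read_camera(n))
    p=camera_params(n);print(n,p)
s=get_state();print(s);print(tip_extent)
E
```

```text
pics
side {'fx': 494.1376335565616, 'fy': 494.1376335565616, 'cx': 281.0143607933021, 'cy': 204.50452306491027, 'D': array([-0.07399027,  0.        ,  0.        ,  0.        ,  0.        ]), 'cam_to_world': array([[ 7.76088471e-01, -3.69998180e-01,  5.10674095e-01,
        -1.65205248e+02],
       [-6.30581642e-01, -4.64704580e-01,  6.21624039e-01,
        -7.00673705e+02],
       [ 7.31282792e-03, -8.04456960e-01, -5.93965926e-01,
         7.20437185e+02],
       [ 0.00000000e+00,  0.00000000e+00,  0.00000000e+00,
         1.00000000e+00]])}
top {'fx': 435.916490011144, 'fy': 435.916490011144, 'cx': 284.771956944718, 'cy': 211.46662359885406, 'D': array([-0.1334367,  0.       ,  0.       ,  0.       ,  0.       ]), 'cam_to_world': array([[-2.70251996e-02, -9.90038826e-01,  1.38176559e-01,
         2.62413481e+02],
       [-9.99200570e-01,  3.08277303e-02,  2.54533407e-02,
        -1.75198387e+01],
       [-2.94594653e-02, -1.37378215e-01, -9.90080485e-01,
         1.24717842e+03],
       [ 0.00000000e+00,  0.00000000e+00,  0.00000000e+00,
         1.00000000e+00]])}
{'time_s': 0.1, 'joint_positions': array([ 1.05872235e+00,  3.81145986e-01,  1.29817247e+00, -2.51055980e-05,
        1.46358744e+00, -2.15309380e-01]), 'joint_vel': array([ 6.03698107e-04,  4.76503288e-05, -2.97597299e-04,  2.91383697e-04,
        4.65639138e-04, -4.05121515e-04]), 'effort': array([ 3.96087358e-03, -4.49226201e+01, -2.31655884e+01, -1.80291681e-04,
        3.69365327e-03,  5.95942811e-05]), 'tcp_pos': array([160.71398697, 525.71409694, 225.66841221]), 'orientation': array([[-9.56288326e-01,  2.92424777e-01, -6.21707116e-04],
       [ 2.92425325e-01,  9.56287661e-01, -1.15701678e-03],
       [ 2.56190471e-04, -1.28824454e-03, -9.99999137e-01]]), 'force': array([-0.12948706,  0.43577335, -0.05051492]), 'moment': array([ 0.05880292,  0.0215438 , -0.02239606]), 'gripper_width': 85.45783065037557}
19.0
```

View pics/top0.png

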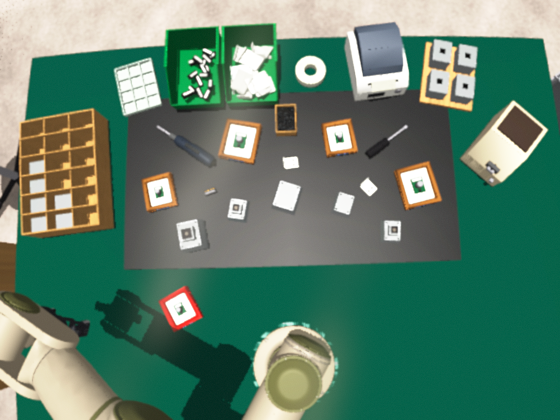

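View pics/side0.png

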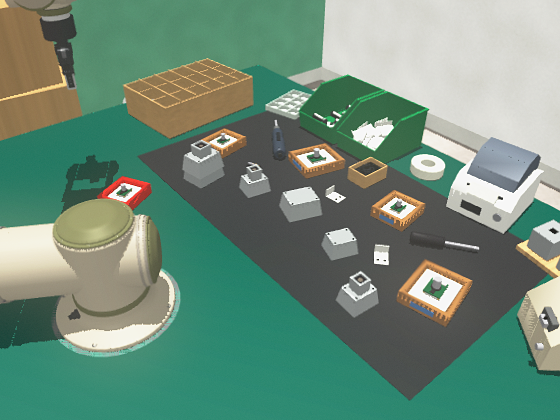

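```bash
python3 - <<'E'
import cv2,numpy as np
t=cv2.imread("pics/top0.png");s=cv2.imread("pics/side0.png")
def crop(im,x0,y0,x1,y1,f):return cv2.resize(im[y0:y1,x0:x1],None,fx=f,fy=f,interpolation=cv2.INTER_CUBIC)
cv2.imwrite("pics/c1.png",crop(t,130,110,330,260,4))
cv2.imwrite("pics/c2.png",crop(t,300,110,460,250,4))
cv2.imwrite("pics/c3.png",crop(s,160,110,360,230,4))
cv2.imwrite("pics/c4.png",crop(s,310,180,490,330,4))
E
```

```text
(no output)
```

View pics/c1.png

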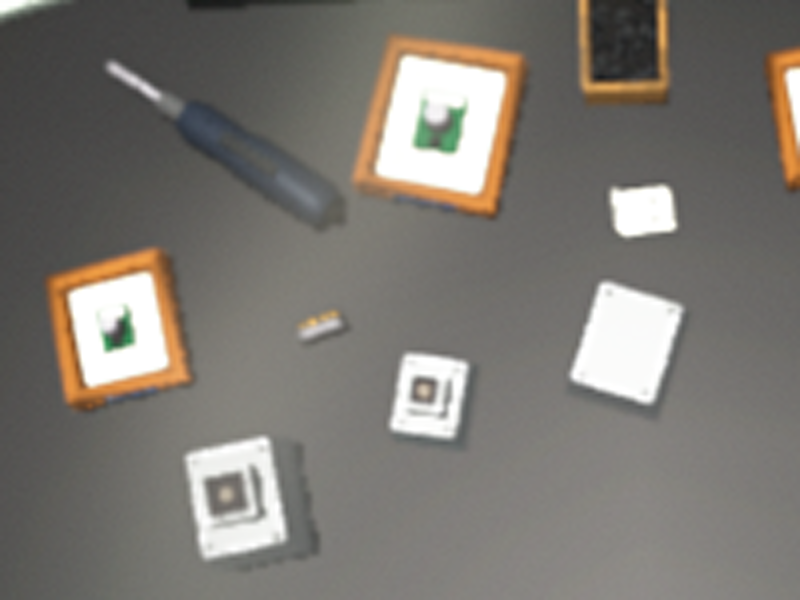

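View pics/c2.png

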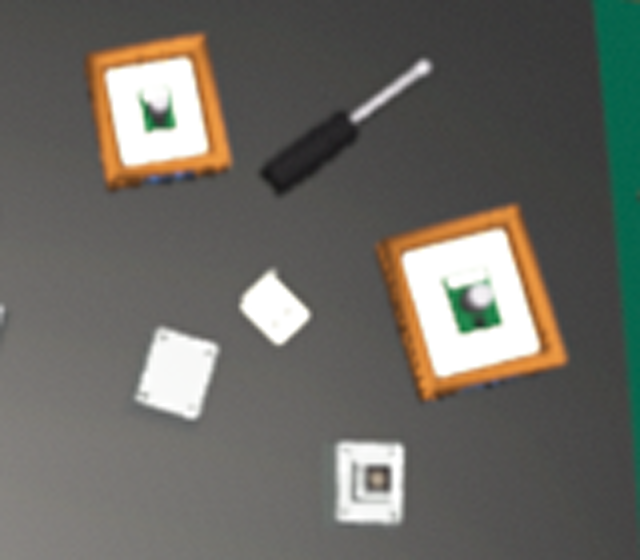

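View pics/c3.png

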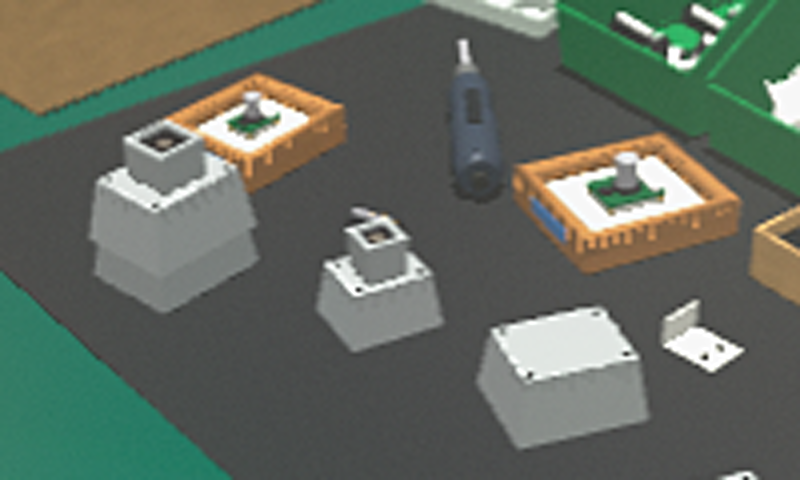

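View pics/c4.png

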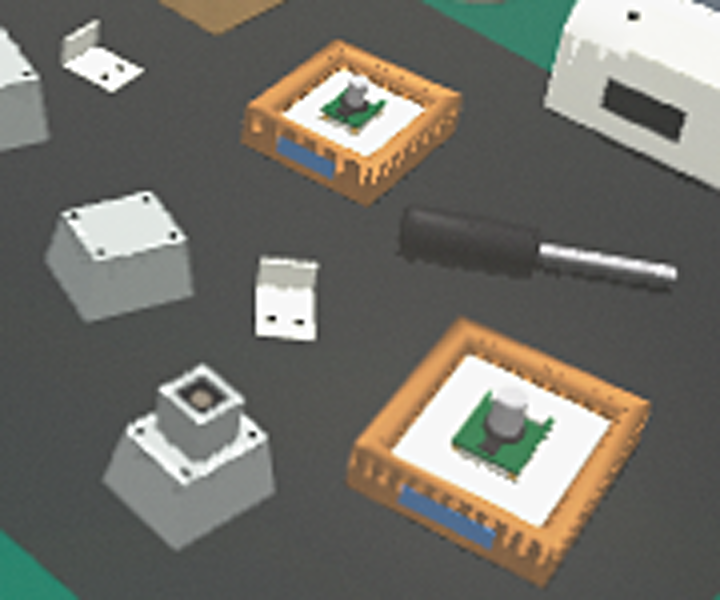

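```bash
cat > lib.py <<'E'
import cv2,numpy as np
from scipy.optimize import minimize
from workcell import *
P={n:camera_params(n) for n in("side","top")}
def proj(n,pts):
    p=P[n];T=np.linalg.inv(p["cam_to_world"])
    K=np.array([[p["fx"],0,p["cx"]],[0,p["fy"],p["cy"]],[0,0,1.]])
    r,_=cv2.Rodrigues(T[:3,:3])
    return cv2.projectPoints(np.asarray(pts,float).reshape(-1,1,3),r,T[:3,3],K,np.asarray(p["D"],float))[0].reshape(-1,2)
def unproj(n,uv,z):
    p=P[n];K=np.array([[p["fx"],0,p["cx"]],[0,p["fy"],p["cy"]],[0,0,1.]])
    q=cv2.undistortPoints(np.array([[uv]],float),K,np.asarray(p["D"],float)).ravel()
    C=p["cam_to_world"];d=C[:3,:3]@np.array([q[0],q[1],1]);o=C[:3,3]
    return o+d*(z-o[2])/d[2]
def rect(lx,ly,z,pose):
    x,y,a=pose;c,s=np.cos(a),np.sin(a)
    return [[x+c*i*lx/2-s*j*ly/2,y+s*i*lx/2+c*j*ly/2,z] for i,j in((-1,-1),(1,-1),(1,1),(-1,1))]
def hull(n,parts,pose,F,o):
    m=np.zeros(F[1],np.uint8)
    for part in parts:
        pts=sum([rect(lx,ly,z,pose) for lx,ly,z in part],[])
        uv=(proj(n,pts)-o+.5)*F[0]-.5
        h=cv2.convexHull((uv*16).astype(np.float32)).round().astype(np.int32)
        cv2.fillConvexPoly(m,h,255,cv2.LINE_AA,4)
    return m
def fit(terms,pose0):
    """terms: (cam, parts, mask bool full-res image, box)"""
    S=[]
    for n,parts,mask,(x0,y0,x1,y1) in terms:
        f=4
        mm=cv2.resize(mask[y0:y1,x0:x1].astype(np.float32),None,fx=f,fy=f,interpolation=cv2.INTER_LINEAR)
        S.append((n,parts,mm,(f,mm.shape),np.array([x0,y0])))
    def cost(p):
        pose=(p[0],p[1],p[2]/30)
        return sum(np.abs(hull(n,pa,pose,F,o)/255.-mm).sum()/mm.sum() for n,pa,mm,F,o in S)
    x0=np.array([pose0[0],pose0[1],pose0[2]*30])
    best=None
    for a in(-6,0,6):
        r=minimize(cost,x0+[0,0,a],method="Nelder-Mead",options=dict(initial_simplex=[x0+[0,0,a],x0+[6,0,a],x0+[0,6,a],x0+[0,0,a+4]],xatol=.02,fatol=1e-5,maxiter=300))
        if best is None or r.fun<best.fun:best=r
    return best.x[0],best.x[1],best.x[2]/30,best.fun
def comp(mask,seed,closek=5):
    m=cv2.morphologyEx(mask.astype(np.uint8),cv2.MORPH_OPEN,np.ones((2,2)))if 0 else mask.astype(np.uint8)
    n,l=cv2.connectedComponents(m,connectivity=4)
    win=l[seed[1]-4:seed[1]+5,seed[0]-4:seed[0]+5];ids=win[win>0]
    k=np.bincount(ids).argmax();m=(l==k).astype(np.uint8)
    c,_=cv2.findContours(m,cv2.RETR_EXTERNAL,cv2.CHAIN_APPROX_NONE)
    return cv2.drawContours(np.zeros_like(m),c,-1,1,-1)>0
LJ=[[(118,104,0),(118,104,28)]];SJ=[[(98,88,0),(98,88,28)]]
E
cat > m1.py <<'E'
from lib import *
im={n:cv2.imread(f"pics/{n}0.png") for n in P}
def masks(n):
    hsv=cv2.cvtColor(im[n],cv2.COLOR_BGR2HSV).astype(int);h,s,v=[hsv[...,i] for i in range(3)]
    return h,s,v
def box(m,p=12):
    ys,xs=np.where(m);return max(xs.min()-p,0),max(ys.min()-p,0),xs.max()+p,ys.max()+p
vis={n:im[n].copy() for n in P}
for name,parts,seeds in [("LJ_A",LJ,dict(top=(258,143),side=(343,160))),("LJ_B",LJ,dict(top=(437,190),side=(468,290))),("SJ_A",SJ,dict(top=(174,192),side=(244,142))),("SJ_B",SJ,dict(top=(355,138),side=(424,208))),("RED",SJ,dict(top=(194,300)))]:
    terms=[]
    for n,sd in seeds.items():
        h,s,v=masks(n)
        om=((h<22)|((h>95)&(h<125)&(v>90))|(h>170))&(s>90)&(v>40)
        if n=="side" and name=="SJ_A":continue
        m=comp(om,sd); hh=cv2.convexHull(np.argwhere(m)[:,::-1].astype(np.int32));m=cv2.fillConvexPoly(np.zeros(m.shape,np.uint8),hh,1)>0
        vis[n][m]=vis[n][m]//2+np.array([80,0,80],np.uint8)
        terms.append((n,parts,m,box(m)))
    u=unproj("top",np.array(np.argwhere(terms[0][2] if terms[0][0]=="top" else terms[1][2]).mean(0)[::-1]),20)
    for t in terms:print(name,t[0],np.round(fit([t],(u[0],u[1],0)),3))
    r=fit(terms,(u[0],u[1],0));print(name,"both",np.round(r,3))
    for n in seeds:
        for z in(0,28):
            cv2.polylines(vis[n],[proj(n,rect(parts[0][0][0],parts[0][0][1],z,r[:3])).round().astype(int)],True,(255,255,0))
def CV(L,dz=0,nest=False):
    f,r,h,s,H=((84,70),(71,57),44,36,70) if L else ((64,54),(53,43),38,28,64)
    return f,r,h,s,H
for name,L,dz,seeds in [("NEST",1,29,dict(top=(182,242),side=(205,170))),("S_A",0,0,dict(top=(231,215),side=(256,187))),("S_B",0,0,dict(top=(386,238),side=(350,300)))]:
    f,r,h,s,H=CV(L); terms=[]
    st=s*(s/(s+0)) 
    k=(f[0]-r[0])/h; stp=s-k*26*0
    for n,sd in seeds.items():
        hh,ss,v=masks(n)
        if n=="top":
            m=comp((ss<60)&(v>165),sd);parts=[[(r[0],r[1],h+dz)],[(s,s,h+dz),(stp,stp,H+dz)]]
        else:
            m=comp((ss<60)&(v>92),sd);parts=[[(*f,dz),(*r,h+dz)],[(s,s,h+dz),(stp,stp,H+dz)]]
            if dz:parts.append([(*f,0),(*f,1),(f[0]-k*29,f[1]-k*29,29)])
        vis[n][m]=vis[n][m]//2+np.array([0,80,80],np.uint8)
        terms.append((n,parts,m,box(m)))
    u=unproj("top",np.array(np.argwhere(terms[0][2]).mean(0)[::-1]),h+dz)
    for t in terms:print(name,t[0],np.round(fit([t],(u[0],u[1],0)),3))
    q=fit(terms,(u[0],u[1],0));print(name,"both",np.round(q,3))
    for n in seeds:
        for a in[(*f,dz),(*r,h+dz),(stp,stp,H+dz)]:
            cv2.polylines(vis[n],[proj(n,rect(*a,q[:3])).round().astype(int)],True,(255,255,0))
cv2.imwrite("pics/v1.png",cv2.resize(vis["top"][100:330,120:460],None,fx=2.3,fy=2.3))
cv2.imwrite("pics/v2.png",cv2.resize(vis["side"][110:330,160:490],None,fx=2.4,fy=2.4))
E
python3 m1.py
```

```text
LJ_A top [ 6.49742e+02  1.40290e+02 -2.32000e-01  4.20000e-02]
LJ_A side [ 6.48608e+02  1.40939e+02 -2.24000e-01  3.40000e-02]
LJ_A both [ 6.49130e+02  1.40623e+02 -2.30000e-01  7.90000e-02]
LJ_B top [ 4.98864e+02 -3.70589e+02  2.19000e-01  5.80000e-02]
LJ_B side [ 4.98965e+02 -3.70676e+02  2.15000e-01  2.40000e-02]
LJ_B both [ 4.98859e+02 -3.70788e+02  2.18000e-01  8.20000e-02]
SJ_A top [5.04095e+02 3.81889e+02 2.03000e-01 5.00000e-02]
SJ_A both [5.04095e+02 3.81889e+02 2.03000e-01 5.00000e-02]
SJ_B top [ 6.48584e+02 -1.50068e+02  1.54000e-01  6.40000e-02]
SJ_B side [ 6.48002e+02 -1.49699e+02  1.31000e-01  3.20000e-02]
SJ_B both [ 6.48112e+02 -1.49621e+02  1.36000e-01  9.80000e-02]
RED top [1.66265e+02 3.17556e+02 4.83000e-01 7.30000e-02]
RED both [1.66265e+02 3.17556e+02 4.83000e-01 7.30000e-02]
NEST top [3.72647e+02 2.78127e+02 1.67000e-01 9.70000e-02]
NEST side [3.72216e+02 2.78754e+02 1.81000e-01 3.50000e-02]
NEST both [3.72203e+02 2.78422e+02 1.74000e-01 1.33000e-01]
S_A top [ 4.44387e+02  1.48689e+02 -1.94000e-01  1.26000e-01]
S_A side [ 4.44130e+02  1.48826e+02 -1.67000e-01  6.70000e-02]
S_A both [ 4.44214e+02  1.48707e+02 -1.68000e-01  1.94000e-01]
S_B top [ 3.68798e+02 -2.83292e+02 -8.20000e-02  1.08000e-01]
S_B side [ 3.69470e+02 -2.84931e+02 -8.30000e-02  4.50000e-02]
S_B both [ 3.69151e+02 -2.84755e+02 -9.80000e-02  1.61000e-01]
```

View pics/v1.png

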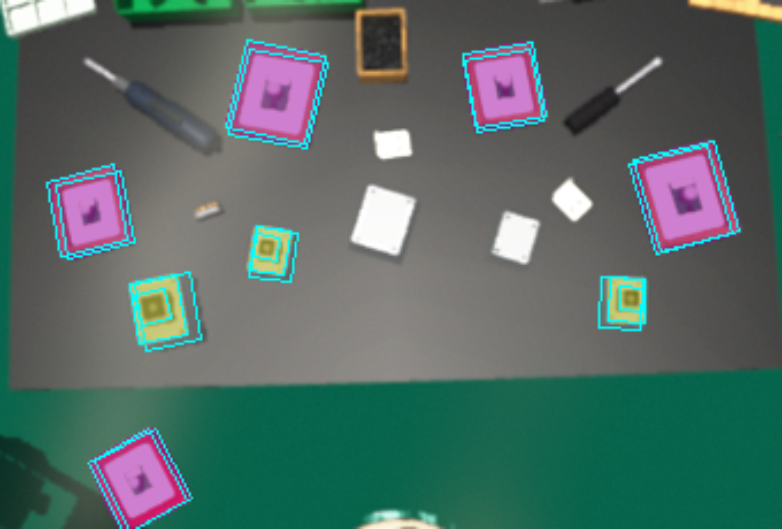

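View pics/v2.png

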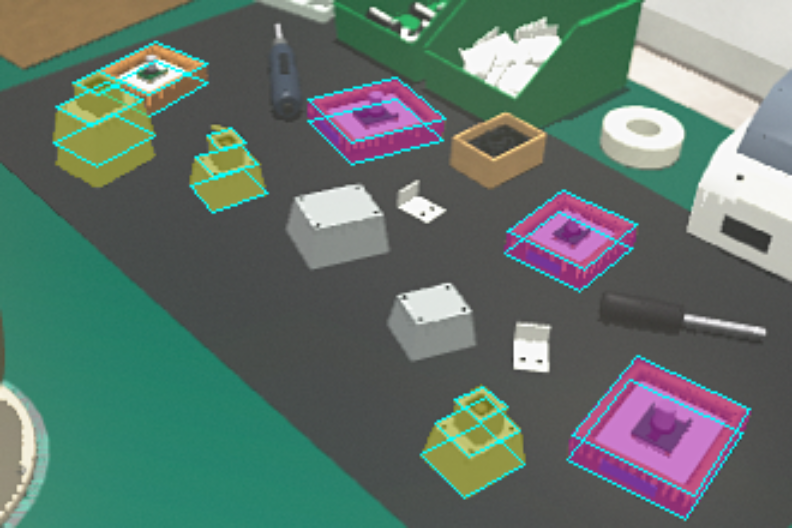

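```bash
cat > go.py <<'E'
import sys,numpy as np
from scipy.spatial.transform import Rotation as R
from workcell import get_state
# usage: go.py x y z theta [speed 0..1]; tool x axis at angle pi/2+theta, z down
x,y,z,th=map(float,sys.argv[1:5]);sp=float(sys.argv[5]) if len(sys.argv)>5 else .95
s=get_state();p=np.array(s["tcp_pos"]);O=np.array(s["orientation"])
a=np.pi/2+th;X=np.array([np.cos(a),np.sin(a),0]);Z=np.array([0,0,-1.]);T=np.c_[X,np.cross(Z,X),Z]
rv=R.from_matrix(O.T@T).as_rotvec();d=np.array([x,y,z])-p
n=max(1,int(np.ceil(max(np.linalg.norm(d)/20/sp,np.linalg.norm(rv)/.08/sp))))
print("t",round(s["time_s"],2),"pos",p.round(1),"d",d.round(1),"rv",rv.round(3),"F",np.array(s["force"]).round(1),"w",round(s["gripper_width"],1),"rows",n)
for i in range(n):
    Oi=O@R.from_rotvec(rv*i/n).as_matrix()
    l=Oi.T@d/n/20;r=rv/n/.08
    print({k:round(float(v),2) for k,v in zip(("x","y","z","ax","ay","az"),[*l,*r])})
E
python3 go.py 372.3 278.5 150 0.174
```

```text
t 0.1 pos [160.7 525.7 225.7] d [ 211.6 -247.2  -75.7] rv [-1.0e-03  0.0e+00  1.1e+00] F [-0.1  0.4 -0.1] w 85.5 rows 18
{'x': -0.76, 'y': -0.48, 'z': 0.21, 'ax': -0.0, 'ay': 0.0, 'az': 0.76}
{'x': -0.79, 'y': -0.44, 'z': 0.21, 'ax': -0.0, 'ay': 0.0, 'az': 0.76}
{'x': -0.82, 'y': -0.39, 'z': 0.21, 'ax': -0.0, 'ay': 0.0, 'az': 0.76}
{'x': -0.84, 'y': -0.34, 'z': 0.21, 'ax': -0.0, 'ay': 0.0, 'az': 0.76}
{'x': -0.86, 'y': -0.29, 'z': 0.21, 'ax': -0.0, 'ay': 0.0, 'az': 0.76}
{'x': -0.87, 'y': -0.23, 'z': 0.21, 'ax': -0.0, 'ay': 0.0, 'az': 0.76}
{'x': -0.89, 'y': -0.18, 'z': 0.21, 'ax': -0.0, 'ay': 0.0, 'az': 0.76}
{'x': -0.9, 'y': -0.12, 'z': 0.21, 'ax': -0.0, 'ay': 0.0, 'az': 0.76}
{'x': -0.9, 'y': -0.07, 'z': 0.21, 'ax': -0.0, 'ay': 0.0, 'az': 0.76}
{'x': -0.9, 'y': -0.01, 'z': 0.21, 'ax': -0.0, 'ay': 0.0, 'az': 0.76}
{'x': -0.9, 'y': 0.04, 'z': 0.21, 'ax': -0.0, 'ay': 0.0, 'az': 0.76}
{'x': -0.9, 'y': 0.1, 'z': 0.21, 'ax': -0.0, 'ay': 0.0, 'az': 0.76}
{'x': -0.89, 'y': 0.15, 'z': 0.21, 'ax': -0.0, 'ay': 0.0, 'az': 0.76}
{'x': -0.88, 'y': 0.2, 'z': 0.21, 'ax': -0.0, 'ay': 0.0, 'az': 0.76}
{'x': -0.87, 'y': 0.26, 'z': 0.21, 'ax': -0.0, 'ay': 0.0, 'az': 0.76}
{'x': -0.85, 'y': 0.31, 'z': 0.21, 'ax': -0.0, 'ay': 0.0, 'az': 0.76}
{'x': -0.83, 'y': 0.36, 'z': 0.21, 'ax': -0.0, 'ay': 0.0, 'az': 0.76}
{'x': -0.8, 'y': 0.41, 'z': 0.21, 'ax': -0.0, 'ay': 0.0, 'az': 0.76}
```

The top picture holds these candidates:
- **Snouted covers, my targets:** nested pair (190,235), small (237,209) and small (392,230).
- **Plain covers, to be left:** large (287,195) and small (344,203).
- **Other look-alikes:** grey blocks on the yellow board (450,75) and the red jig (181,308), both left alone.
- **Jigs:** large (240,141) and (418,185), small (160,191) and (340,138).

The crops c1–c4 show dark square windows on snouts only on the three chosen stacks. The overlays v1 and v2 fit to about 1 px.

Emit:
{"op": "play_rows", "data": {
  "deltas": [
    {"x": -0.76, "y": -0.48, "z": 0.21, "az": 0.76},
    {"x": -0.79, "y": -0.44, "z": 0.21, "az": 0.76},
    {"x": -0.82, "y": -0.39, "z": 0.21, "az": 0.76},
    {"x": -0.84, "y": -0.34, "z": 0.21, "az": 0.76},
    {"x": -0.86, "y": -0.29, "z": 0.21, "az": 0.76}
  ],
  "claw": 1
}}

```text
invalid input
```

Emit:
{"op": "play_rows", "data": {
  "deltas": [
    {"x": -0.87, "y": -0.23, "z": 0.21, "az": 0.76},
    {"x": -0.89, "y": -0.18, "z": 0.21, "az": 0.76},
    {"x": -0.9, "y": -0.12, "z": 0.21, "az": 0.76},
    {"x": -0.9, "y": -0.07, "z": 0.21, "az": 0.76},
    {"x": -0.9, "y": -0.01, "z": 0.21, "az": 0.76}
  ]
}}

```text
invalid input
```

Emit:
{"op": "play_rows", "data": {
  "deltas": [
    {"x": -0.9, "y": 0.04, "z": 0.21, "az": 0.76},
    {"x": -0.9, "y": 0.1, "z": 0.21, "az": 0.76},
    {"x": -0.89, "y": 0.15, "z": 0.21, "az": 0.76},
    {"x": -0.88, "y": 0.2, "z": 0.21, "az": 0.76},
    {"x": -0.87, "y": 0.26, "z": 0.21, "az": 0.76}
  ]
}}

```text
invalid input
```

Emit:
{"op": "play_rows", "data": {
  "deltas": [
    {"x": -0.85, "y": 0.31, "z": 0.21, "az": 0.76},
    {"x": -0.83, "y": 0.36, "z": 0.21, "az": 0.76},
    {"x": -0.8, "y": 0.41, "z": 0.21, "az": 0.76},
    {},
    {}
  ]
}}

```text
invalid input
```

```bash
python3 go.py 372.3 278.5 93 0.174 0.7
```

```text
t 0.1 pos [160.7 525.7 225.7] d [ 211.6 -247.2 -132.7] rv [-1.0e-03  0.0e+00  1.1e+00] F [-0.1  0.4 -0.1] w 85.5 rows 26
{'x': -0.53, 'y': -0.34, 'z': 0.26, 'ax': -0.0, 'ay': 0.0, 'az': 0.53}
{'x': -0.54, 'y': -0.31, 'z': 0.26, 'ax': -0.0, 'ay': 0.0, 'az': 0.53}
{'x': -0.55, 'y': -0.29, 'z': 0.26, 'ax': -0.0, 'ay': 0.0, 'az': 0.53}
{'x': -0.57, 'y': -0.27, 'z': 0.26, 'ax': -0.0, 'ay': 0.0, 'az': 0.53}
{'x': -0.58, 'y': -0.24, 'z': 0.26, 'ax': -0.0, 'ay': 0.0, 'az': 0.53}
{'x': -0.59, 'y': -0.22, 'z': 0.26, 'ax': -0.0, 'ay': 0.0, 'az': 0.53}
{'x': -0.6, 'y': -0.19, 'z': 0.26, 'ax': -0.0, 'ay': 0.0, 'az': 0.53}
{'x': -0.6, 'y': -0.17, 'z': 0.26, 'ax': -0.0, 'ay': 0.0, 'az': 0.53}
{'x': -0.61, 'y': -0.14, 'z': 0.26, 'ax': -0.0, 'ay': 0.0, 'az': 0.53}
{'x': -0.62, 'y': -0.12, 'z': 0.26, 'ax': -0.0, 'ay': 0.0, 'az': 0.53}
{'x': -0.62, 'y': -0.09, 'z': 0.26, 'ax': -0.0, 'ay': 0.0, 'az': 0.53}
{'x': -0.62, 'y': -0.06, 'z': 0.26, 'ax': -0.0, 'ay': 0.0, 'az': 0.53}
{'x': -0.62, 'y': -0.04, 'z': 0.26, 'ax': -0.0, 'ay': 0.0, 'az': 0.53}
{'x': -0.63, 'y': -0.01, 'z': 0.26, 'ax': -0.0, 'ay': 0.0, 'az': 0.53}
{'x': -0.63, 'y': 0.02, 'z': 0.26, 'ax': -0.0, 'ay': 0.0, 'az': 0.53}
{'x': -0.62, 'y': 0.04, 'z': 0.26, 'ax': -0.0, 'ay': 0.0, 'az': 0.53}
{'x': -0.62, 'y': 0.07, 'z': 0.26, 'ax': -0.0, 'ay': 0.0, 'az': 0.53}
{'x': -0.62, 'y': 0.1, 'z': 0.26, 'ax': -0.0, 'ay': 0.0, 'az': 0.53}
{'x': -0.61, 'y': 0.12, 'z': 0.26, 'ax': -0.0, 'ay': 0.0, 'az': 0.53}
{'x': -0.61, 'y': 0.15, 'z': 0.26, 'ax': -0.0, 'ay': 0.0, 'az': 0.53}
{'x': -0.6, 'y': 0.17, 'z': 0.26, 'ax': -0.0, 'ay': 0.0, 'az': 0.53}
{'x': -0.59, 'y': 0.2, 'z': 0.26, 'ax': -0.0, 'ay': 0.0, 'az': 0.53}
{'x': -0.58, 'y': 0.22, 'z': 0.26, 'ax': -0.0, 'ay': 0.0, 'az': 0.53}
{'x': -0.57, 'y': 0.25, 'z': 0.26, 'ax': -0.0, 'ay': 0.0, 'az': 0.53}
{'x': -0.56, 'y': 0.27, 'z': 0.26, 'ax': -0.0, 'ay': 0.0, 'az': 0.53}
{'x': -0.55, 'y': 0.3, 'z': 0.26, 'ax': -0.0, 'ay': 0.0, 'az': 0.53}
```

The calls were refused, probably because each row needs all six keys. I'll try one row in full.

Emit:
{"op": "play_rows", "data": {
  "deltas": [
    {"x": -0.76, "y": -0.48, "z": 0.21, "ax": 0, "ay": 0, "az": 0.76}
  ],
  "claw": 1
}}

```text
time_s: 0.18
tcp_pos: [171.6, 513.4, 222.0]
orientation: [[-0.938, 0.348, -0.0], [0.348, 0.938, 0.001], [0.001, 0.001, -1.0]]
force: [0.2, -0.5, 0.0]
gripper_width: 85.2
```

Emit:
{"op": "play_rows", "data": {
  "deltas": [
    {"x": -0.79, "y": -0.44, "z": 0.21, "ax": 0, "ay": 0, "az": 0.76},
    {"x": -0.82, "y": -0.39, "z": 0.21, "ax": 0, "ay": 0, "az": 0.76},
    {"x": -0.84, "y": -0.34, "z": 0.21, "ax": 0, "ay": 0, "az": 0.76},
    {"x": -0.86, "y": -0.29, "z": 0.21, "ax": 0, "ay": 0, "az": 0.76},
    {"x": -0.87, "y": -0.23, "z": 0.21, "ax": 0, "ay": 0, "az": 0.76}
  ]
}}

```text
time_s: 0.6
tcp_pos: [231.7, 442.7, 200.6]
orientation: [[-0.787, 0.617, -0.0], [0.617, 0.787, -0.001], [0.0, -0.001, -1.0]]
force: [-0.3, -0.2, 0.4]
gripper_width: 85.5
```

Emit:
{"op": "play_rows", "data": {
  "deltas": [
    {"x": -0.89, "y": -0.18, "z": 0.21, "ax": 0, "ay": 0, "az": 0.76},
    {"x": -0.9, "y": -0.12, "z": 0.21, "ax": 0, "ay": 0, "az": 0.76},
    {"x": -0.9, "y": -0.07, "z": 0.21, "ax": 0, "ay": 0, "az": 0.76},
    {"x": -0.9, "y": -0.01, "z": 0.21, "ax": 0, "ay": 0, "az": 0.76},
    {"x": -0.9, "y": 0.04, "z": 0.21, "ax": 0, "ay": 0, "az": 0.76}
  ]
}}

```text
time_s: 1.02
tcp_pos: [290.8, 374.3, 179.6]
orientation: [[-0.567, 0.824, -0.0], [0.824, 0.567, -0.0], [-0.0, -0.001, -1.0]]
force: [0.2, -0.0, 0.6]
gripper_width: 85.5
```

Emit:
{"op": "play_rows", "data": {
  "deltas": [
    {"x": -0.9, "y": 0.1, "z": 0.21, "ax": 0, "ay": 0, "az": 0.76},
    {"x": -0.89, "y": 0.15, "z": 0.21, "ax": 0, "ay": 0, "az": 0.76},
    {"x": -0.88, "y": 0.2, "z": 0.21, "ax": 0, "ay": 0, "az": 0.76},
    {"x": -0.87, "y": 0.26, "z": 0.21, "ax": 0, "ay": 0, "az": 0.76},
    {"x": -0.85, "y": 0.31, "z": 0.21, "ax": 0, "ay": 0, "az": 0.76}
  ]
}}

```text
time_s: 1.43
tcp_pos: [349.9, 305.8, 158.6]
orientation: [[-0.294, 0.956, -0.001], [0.956, 0.294, -0.0], [-0.0, -0.001, -1.0]]
force: [-0.0, -0.1, -0.1]
gripper_width: 85.2
```

Emit:
{"op": "play_rows", "data": {
  "deltas": [
    {"x": -0.83, "y": 0.36, "z": 0.21, "ax": 0, "ay": 0, "az": 0.76},
    {"x": -0.8, "y": 0.41, "z": 0.21, "ax": 0, "ay": 0, "az": 0.76},
    {"x": 0, "y": 0, "z": 0, "ax": 0, "ay": 0, "az": 0},
    {"x": 0, "y": 0, "z": 0, "ax": 0, "ay": 0, "az": 0}
  ]
}}

```text
time_s: 1.77
tcp_pos: [373.2, 278.9, 150.3]
orientation: [[-0.178, 0.984, -0.001], [0.984, 0.178, -0.0], [-0.0, -0.001, -1.0]]
force: [-0.2, 0.2, 0.6]
gripper_width: 85.4
```

```bash
python3 go.py 372.3 278.5 93 0.174 0.7; python3 -c "
from lib import *
cv2.imwrite('pics/a1.png',cv2.resize(read_camera('side')[40:240,120:320],None,fx=3,fy=3))"
```

```text
t 1.77 pos [373.2 278.9 150.3] d [ -0.9  -0.4 -57.3] rv [-0.001  0.     0.005] F [-0.2  0.2  0.6] w 85.4 rows 5
{'x': -0.0, 'y': -0.01, 'z': 0.57, 'ax': -0.0, 'ay': 0.0, 'az': 0.01}
{'x': -0.0, 'y': -0.01, 'z': 0.57, 'ax': -0.0, 'ay': 0.0, 'az': 0.01}
{'x': -0.0, 'y': -0.01, 'z': 0.57, 'ax': -0.0, 'ay': 0.0, 'az': 0.01}
{'x': -0.0, 'y': -0.01, 'z': 0.57, 'ax': -0.0, 'ay': 0.0, 'az': 0.01}
{'x': -0.0, 'y': -0.01, 'z': 0.57, 'ax': -0.0, 'ay': 0.0, 'az': 0.01}
```

View pics/a1.png

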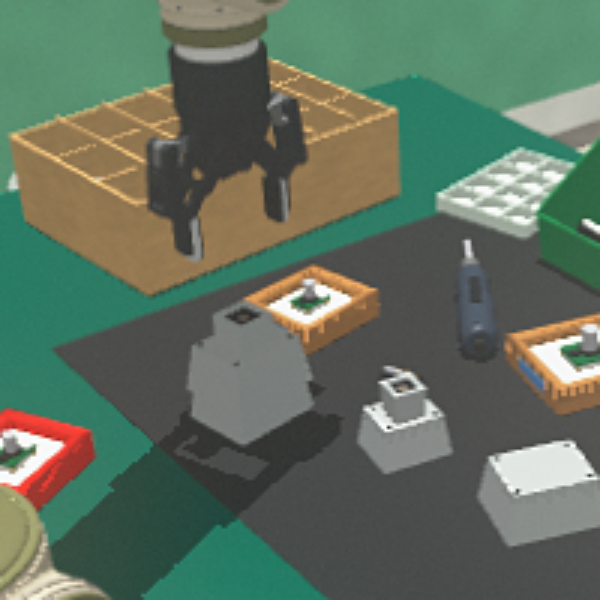

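The gripper stands squarely over the nested pair (snout at crop px 240,315), so I descend and grip.

Emit:
{"op": "play_rows", "data": {
  "deltas": [
    {"x": 0, "y": -0.01, "z": 0.6, "ax": 0, "ay": 0, "az": 0.01},
    {"x": 0, "y": -0.01, "z": 0.6, "ax": 0, "ay": 0, "az": 0.01},
    {"x": 0, "y": -0.01, "z": 0.6, "ax": 0, "ay": 0, "az": 0.01},
    {"x": 0, "y": -0.01, "z": 0.6, "ax": 0, "ay": 0, "az": 0.01},
    {"x": 0, "y": -0.01, "z": 0.46, "ax": 0, "ay": 0, "az": 0.01}
  ]
}}

```text
time_s: 2.23
tcp_pos: [371.3, 279.8, 92.8]
orientation: [[-0.177, 0.984, -0.001], [0.984, 0.177, -0.0], [0.0, -0.001, -1.0]]
force: [0.2, 0.6, -0.5]
gripper_width: 85.7
```

Emit:
{"op": "play_rows", "data": {
  "deltas": [
    {"x": 0, "y": 0, "z": 0, "ax": 0, "ay": 0, "az": 0},
    {"x": 0, "y": 0, "z": 0, "ax": 0, "ay": 0, "az": 0},
    {"x": 0, "y": 0, "z": 0, "ax": 0, "ay": 0, "az": 0},
    {"x": 0, "y": 0, "z": 0, "ax": 0, "ay": 0, "az": 0},
    {"x": 0, "y": 0, "z": 0, "ax": 0, "ay": 0, "az": 0}
  ],
  "claw": -1
}}

```text
time_s: 2.65
tcp_pos: [372.3, 279.4, 94.0]
orientation: [[-0.175, 0.985, 0.001], [0.985, 0.175, 0.0], [0.0, 0.001, -1.0]]
force: [0.3, -0.6, -0.1]
gripper_width: 25.5
```

Emit:
{"op": "play_rows", "data": {
  "deltas": [
    {"x": 0, "y": 0, "z": 0, "ax": 0, "ay": 0, "az": 0},
    {"x": 0, "y": 0, "z": 0, "ax": 0, "ay": 0, "az": 0},
    {"x": 0, "y": 0, "z": 0, "ax": 0, "ay": 0, "az": 0}
  ]
}}

```text
time_s: 2.9
tcp_pos: [372.3, 279.3, 93.9]
orientation: [[-0.175, 0.985, 0.001], [0.985, 0.175, 0.0], [0.0, 0.001, -1.0]]
force: [-2.3, 0.4, 5.4]
gripper_width: 0.0
```

```bash
python3 -c "
from lib import *
s=read_camera('side');t=read_camera('top')
cv2.imwrite('pics/a2.png',np.hstack([cv2.resize(s[60:200,130:270],(560,560)),]))
cv2.imwrite('pics/a2t.png',cv2.resize(t[180:320,130:270],(560,560)))"
```

```text
(no output)
```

View pics/a2.png

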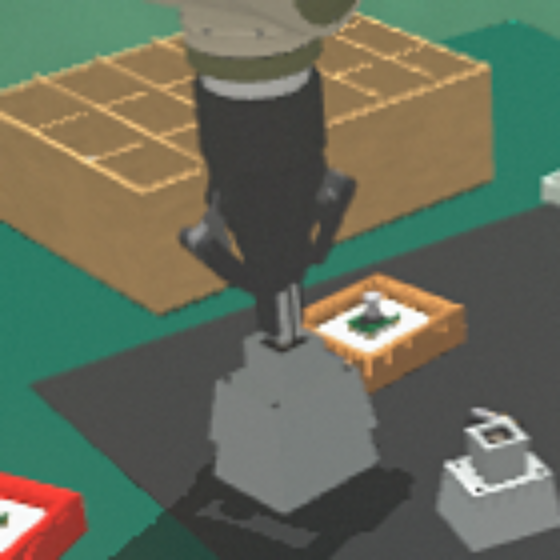

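View pics/a2t.png

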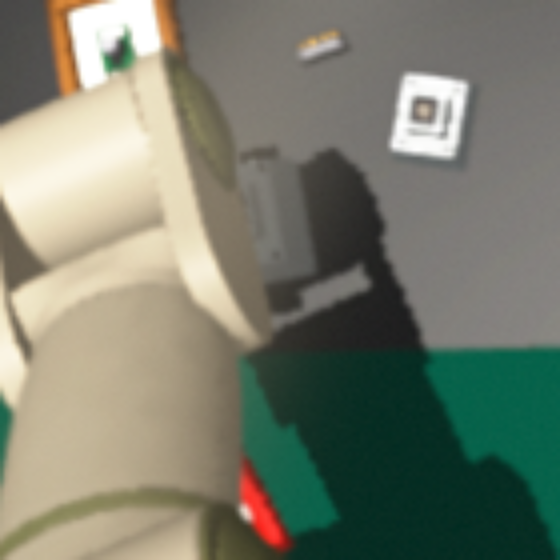

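```bash
python3 -c "
from lib import *
s=get_state();print(s['tcp_pos'],s['force'],s['moment'],s['gripper_width'])
x,y,_=s['tcp_pos']
for z in (75,94,100,110,120,148):
  for n in('side',):
    u=proj(n,[[x,y,z]])[0];print(z,u,(u-[130,60])*4)
"
```

```text
[372.36458987 279.24842761  93.9458774 ] [-2.79365009 -0.80490109  6.17265105] [0.00642857 0.25372252 0.03072457] 0.011537971787838816
75 [201.11720113 151.98322316] [284.46880454 367.93289262]
94 [200.47407235 145.52836619] [281.8962894  342.11346477]
100 [200.26908162 143.46684092] [281.07632646 333.8673637 ]
110 [199.92538915 140.0059505 ] [279.70155658 320.02380198]
120 [199.57912918 136.51348885] [278.31651671 306.0539554 ]
148 [198.59578745 126.5636293 ] [274.38314978 266.25451722]
```

```bash
python3 -c "
from lib import *
c=np.array([373.2,278.9])
d=np.array([.984,.178])
for z in (120,131,140,144,150,160):
  print(z,[(proj('side',[[*(c+k*d),z]])[0]-[120,40])*3 for k in(-43,-35,43)])
"
python3 -c "
import cv2
a=cv2.imread('pics/a1.png')[100:330,100:400]
cv2.imwrite('pics/a1b.png',cv2.resize(a,None,fx=2.5,fy=2.5,interpolation=2))"
```

```text
120 [array([200.57134215, 308.42487954]), array([207.99433748, 304.82182778]), array([277.47134504, 271.17106177])]
131 [array([199.19293962, 296.63859576]), array([206.66061855, 293.06374912]), array([276.5397122 , 259.68758834])]
140 [array([198.05648178, 286.90473232]), array([205.56104789, 283.35360201]), array([275.77195624, 250.20809848])]
144 [array([197.54886903, 282.55217568]), array([205.06992485, 279.01177369]), array([275.4291311 , 245.97053956])]
150 [array([196.78452855, 275.99266498]), array([204.33042965, 272.46857489]), array([274.9130395 , 239.58579529])]
160 [array([195.50280071, 264.97772401]), array([203.09040761, 261.48141341]), array([274.04792249, 228.86826458])]
```

View pics/a1b.png

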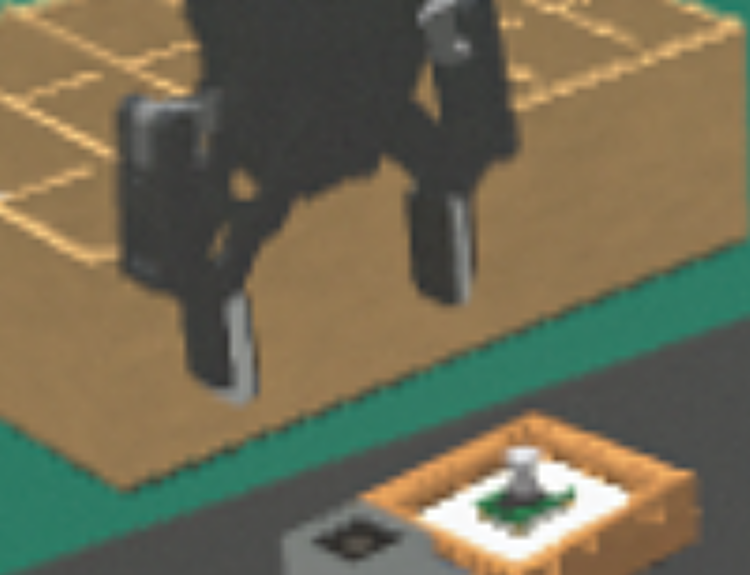

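The gripper shut to 0 because the tips closed on top of the window instead of straddling the snout. In both pictures the fingertips appear about 22 mm higher than the reported TCP and tip_extent imply. I'll back off straight up, open, and measure that offset with both cameras.

Emit:
{"op": "play_rows", "data": {
  "deltas": [
    {"x": 0, "y": 0, "z": -0.5, "ax": 0, "ay": 0, "az": 0},
    {"x": 0, "y": 0, "z": -0.7, "ax": 0, "ay": 0, "az": 0},
    {"x": 0, "y": 0, "z": -0.8, "ax": 0, "ay": 0, "az": 0},
    {"x": 0, "y": 0, "z": 0, "ax": 0, "ay": 0, "az": 0},
    {"x": 0, "y": 0, "z": 0, "ax": 0, "ay": 0, "az": 0}
  ]
}}

```text
time_s: 3.42
tcp_pos: [372.4, 279.2, 133.7]
orientation: [[-0.175, 0.985, 0.001], [0.985, 0.175, 0.0], [0.0, 0.001, -1.0]]
force: [-0.2, 0.3, -0.2]
gripper_width: 0.1
```

```bash
python3 -c "
from lib import *
s=get_state();p=s['tcp_pos'];print(p,s['force'],s['gripper_width'])
S=read_camera('side');t=read_camera('top');cv2.imwrite('pics/s3.png',S);cv2.imwrite('pics/t3.png',t)
for dz in(-19,0,5):
  for ox in (0,): print(dz,(proj('side',[[p[0],p[1],p[2]+dz]])[0]-[160,90])*8)
cv2.imwrite('pics/a3.png',cv2.resize(S[90:160,160:250],None,fx=8,fy=8,interpolation=2))"
```

```text
[372.38831849 279.18274303 133.65136736] [-0.21391678  0.30841173 -0.16033832] 0.10931045290743817
-19 [318.29089654 387.13937114]
0 [312.99313593 333.60867313]
5 [311.58650162 319.36687707]
```

View pics/a3.png

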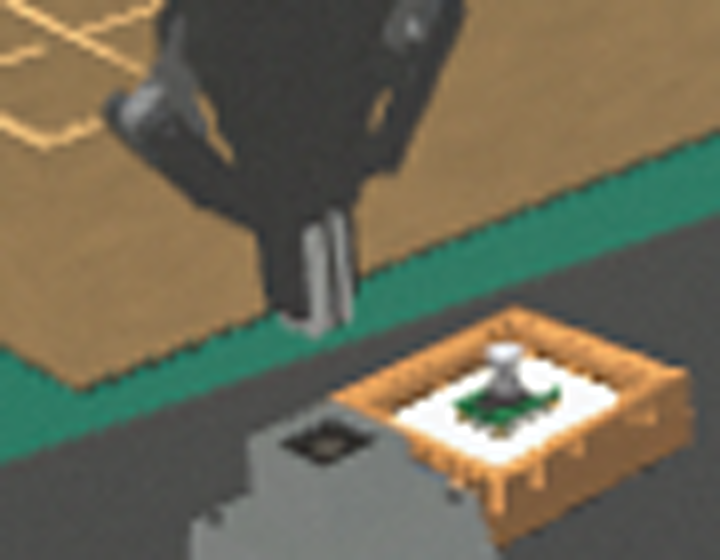

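```bash
python3 -c "
from lib import *
a=cv2.imread('pics/a2.png')[280:420,200:380]
b=cv2.resize(cv2.imread('pics/t3.png')[150:330,120:300],(540,540))
cv2.imwrite('pics/a4.png',np.hstack([cv2.resize(a,(694,540),interpolation=2)[:,:260*1],b])) if 0 else None
cv2.imwrite('pics/a4.png',cv2.resize(a,None,fx=4,fy=4,interpolation=2));cv2.imwrite('pics/a5.png',b)"
```

```text
(no output)
```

View pics/a4.png

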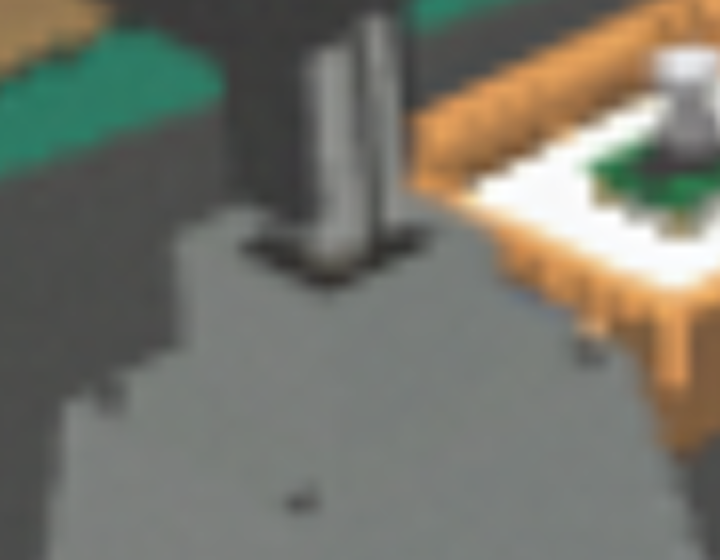

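View pics/a5.png

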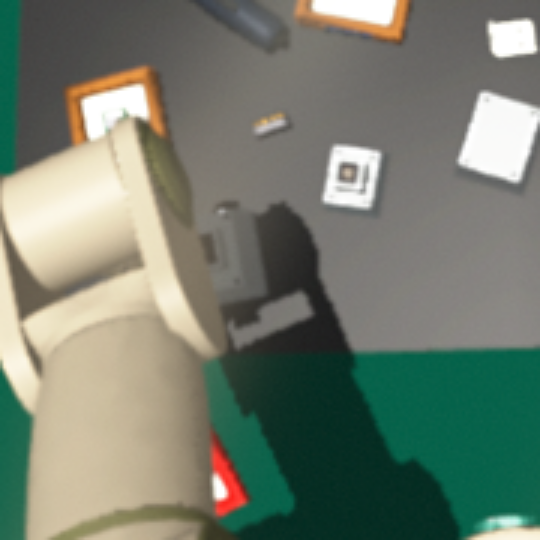

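The closed fingers end in the middle of the window, in front of its rear rim. So they are well centred laterally, and the true tip is about TCP+3 when shut, which is a bias of about 22 mm in z only. I'll open and go down to a reported z of about 76.

Emit:
{"op": "play_rows", "data": {
  "deltas": [
    {"x": 0, "y": 0, "z": 0, "ax": 0, "ay": 0, "az": 0},
    {"x": 0, "y": 0, "z": 0, "ax": 0, "ay": 0, "az": 0},
    {"x": 0, "y": 0, "z": 0, "ax": 0, "ay": 0, "az": 0},
    {"x": 0, "y": 0, "z": 0, "ax": 0, "ay": 0, "az": 0},
    {"x": 0, "y": 0, "z": 0, "ax": 0, "ay": 0, "az": 0}
  ],
  "claw": 1
}}

```text
time_s: 3.93
tcp_pos: [372.1, 279.1, 133.3]
orientation: [[-0.175, 0.985, -0.0], [0.985, 0.175, -0.0], [-0.0, -0.0, -1.0]]
force: [-0.2, 0.6, -0.7]
gripper_width: 60.5
```

Emit:
{"op": "play_rows", "data": {
  "deltas": [
    {"x": 0, "y": 0, "z": 0.4, "ax": 0, "ay": 0, "az": 0},
    {"x": 0, "y": 0, "z": 0.4, "ax": 0, "ay": 0, "az": 0},
    {"x": 0, "y": 0, "z": 0.4, "ax": 0, "ay": 0, "az": 0},
    {"x": 0, "y": 0, "z": 0.4, "ax": 0, "ay": 0, "az": 0},
    {"x": 0, "y": 0, "z": 0.4, "ax": 0, "ay": 0, "az": 0}
  ]
}}

```text
time_s: 4.35
tcp_pos: [372.0, 279.0, 92.3]
orientation: [[-0.175, 0.985, -0.001], [0.985, 0.175, -0.0], [-0.0, -0.001, -1.0]]
force: [0.1, -0.3, -1.0]
gripper_width: 85.3
```

Emit:
{"op": "play_rows", "data": {
  "deltas": [
    {"x": 0, "y": 0, "z": 0.3, "ax": 0, "ay": 0, "az": 0},
    {"x": 0, "y": 0, "z": 0.3, "ax": 0, "ay": 0, "az": 0},
    {"x": 0, "y": 0, "z": 0.3, "ax": 0, "ay": 0, "az": 0},
    {"x": 0, "y": 0, "z": 0, "ax": 0, "ay": 0, "az": 0}
  ]
}}

```text
time_s: 4.68
tcp_pos: [371.8, 278.9, 74.3]
orientation: [[-0.175, 0.985, -0.002], [0.985, 0.175, -0.001], [-0.0, -0.002, -1.0]]
force: [-0.7, -0.3, 0.1]
gripper_width: 85.5
```

```bash
python3 -c "
from lib import *
s=get_state();p=s['tcp_pos'];print(p,s['force'],s['gripper_width'])
S=read_camera('side')
cv2.imwrite('pics/a6.png',cv2.resize(S[80:190,150:260],None,fx=5,fy=5,interpolation=2))"
```

```text
[371.75684099 278.93246064  74.33922564] [-0.7460748  -0.25528789  0.06001831] 85.49079115921225
```

View pics/a6.png

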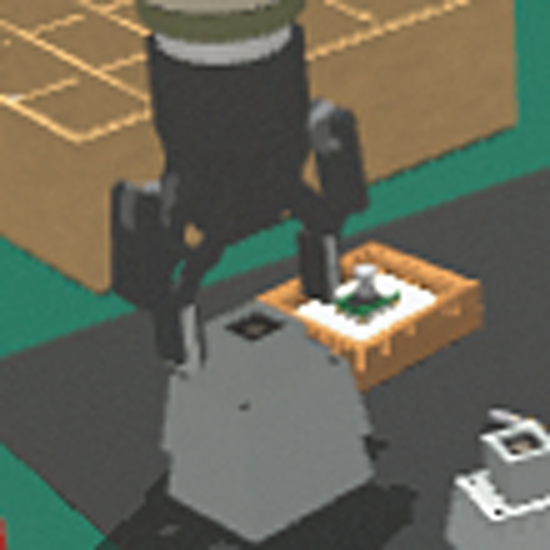

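The fingers now straddle the snout: left pad tip at crop (185,370), beside the snout. I'll close.

Emit:
{"op": "play_rows", "data": {
  "deltas": [
    {"x": 0, "y": 0, "z": 0, "ax": 0, "ay": 0, "az": 0},
    {"x": 0, "y": 0, "z": 0, "ax": 0, "ay": 0, "az": 0},
    {"x": 0, "y": 0, "z": 0, "ax": 0, "ay": 0, "az": 0},
    {"x": 0, "y": 0, "z": 0, "ax": 0, "ay": 0, "az": 0},
    {"x": 0, "y": 0, "z": 0, "ax": 0, "ay": 0, "az": 0}
  ],
  "claw": -1
}}

```text
time_s: 5.15
tcp_pos: [371.9, 279.1, 75.8]
orientation: [[-0.175, 0.985, -0.0], [0.985, 0.175, 0.0], [0.0, -0.0, -1.0]]
force: [-2.0, -0.4, 3.3]
gripper_width: 34.6
```

Emit:
{"op": "play_rows", "data": {
  "deltas": [
    {"x": 0, "y": 0, "z": 0, "ax": 0, "ay": 0, "az": 0},
    {"x": 0, "y": 0, "z": 0, "ax": 0, "ay": 0, "az": 0},
    {"x": 0, "y": 0, "z": 0, "ax": 0, "ay": 0, "az": 0}
  ]
}}

```text
time_s: 5.4
tcp_pos: [371.9, 279.1, 75.8]
orientation: [[-0.175, 0.985, -0.0], [0.985, 0.175, 0.0], [0.0, -0.0, -1.0]]
force: [-3.7, -1.1, 6.9]
gripper_width: 34.9
```

Emit:
{"op": "play_rows", "data": {
  "deltas": [
    {"x": 0, "y": 0, "z": -0.15, "ax": 0, "ay": 0, "az": 0},
    {"x": 0, "y": 0, "z": -0.3, "ax": 0, "ay": 0, "az": 0},
    {"x": 0, "y": 0, "z": -0.4, "ax": 0, "ay": 0, "az": 0},
    {"x": 0, "y": 0, "z": -0.4, "ax": 0, "ay": 0, "az": 0},
    {"x": 0, "y": 0, "z": -0.4, "ax": 0, "ay": 0, "az": 0}
  ]
}}

```text
time_s: 5.82
tcp_pos: [372.3, 279.2, 109.4]
orientation: [[-0.175, 0.985, 0.001], [0.985, 0.175, 0.0], [0.0, 0.001, -1.0]]
force: [0.8, 0.5, -2.1]
gripper_width: 34.5
```

Emit:
{"op": "play_rows", "data": {
  "deltas": [
    {"x": 0, "y": 0, "z": -0.5, "ax": 0, "ay": 0, "az": 0},
    {"x": 0, "y": 0, "z": -0.5, "ax": 0, "ay": 0, "az": 0},
    {"x": 0, "y": 0, "z": -0.6, "ax": 0, "ay": 0, "az": 0},
    {"x": 0, "y": 0, "z": -0.6, "ax": 0, "ay": 0, "az": 0},
    {"x": 0, "y": 0, "z": 0, "ax": 0, "ay": 0, "az": 0}
  ]
}}

```text
time_s: 6.23
tcp_pos: [373.1, 279.5, 154.9]
orientation: [[-0.175, 0.985, 0.004], [0.985, 0.175, 0.002], [0.001, 0.005, -1.0]]
force: [0.1, 0.7, -1.7]
gripper_width: 34.7
```

```bash
python3 -c "
from lib import *
s=get_state();p=s['tcp_pos'];print(p,s['force'],s['gripper_width'])
S=read_camera('side');cv2.imwrite('pics/s7.png',S)
cv2.imwrite('pics/a7.png',cv2.resize(S[40:200,130:290],None,fx=3.5,fy=3.5,interpolation=2))"; python3 go.py 649.1 140.6 135 -0.23
```

```text
[373.11367212 279.54952199 154.91669679] [ 0.12668786  0.67166282 -1.65048676] 34.674001171216595
t 6.28 pos [372.6 279.3 153.6] d [ 276.5 -138.7  -18.6] rv [ 0.003 -0.001  0.406] F [-0.1 -0.  -2.9] w 34.6 rows 17
{'x': -0.54, 'y': 0.73, 'z': 0.06, 'ax': 0.0, 'ay': -0.0, 'az': 0.3}
{'x': -0.53, 'y': 0.74, 'z': 0.06, 'ax': 0.0, 'ay': -0.0, 'az': 0.3}
{'x': -0.51, 'y': 0.75, 'z': 0.06, 'ax': 0.0, 'ay': -0.0, 'az': 0.3}
{'x': -0.49, 'y': 0.77, 'z': 0.06, 'ax': 0.0, 'ay': -0.0, 'az': 0.3}
{'x': -0.47, 'y': 0.78, 'z': 0.06, 'ax': 0.0, 'ay': -0.0, 'az': 0.3}
{'x': -0.45, 'y': 0.79, 'z': 0.06, 'ax': 0.0, 'ay': -0.0, 'az': 0.3}
{'x': -0.43, 'y': 0.8, 'z': 0.06, 'ax': 0.0, 'ay': -0.0, 'az': 0.3}
{'x': -0.42, 'y': 0.81, 'z': 0.06, 'ax': 0.0, 'ay': -0.0, 'az': 0.3}
{'x': -0.4, 'y': 0.82, 'z': 0.06, 'ax': 0.0, 'ay': -0.0, 'az': 0.3}
{'x': -0.38, 'y': 0.83, 'z': 0.06, 'ax': 0.0, 'ay': -0.0, 'az': 0.3}
{'x': -0.36, 'y': 0.84, 'z': 0.06, 'ax': 0.0, 'ay': -0.0, 'az': 0.3}
{'x': -0.34, 'y': 0.85, 'z': 0.06, 'ax': 0.0, 'ay': -0.0, 'az': 0.3}
{'x': -0.32, 'y': 0.85, 'z': 0.06, 'ax': 0.0, 'ay': -0.0, 'az': 0.3}
{'x': -0.3, 'y': 0.86, 'z': 0.06, 'ax': 0.0, 'ay': -0.0, 'az': 0.3}
{'x': -0.27, 'y': 0.87, 'z': 0.06, 'ax': 0.0, 'ay': -0.0, 'az': 0.3}
{'x': -0.25, 'y': 0.87, 'z': 0.06, 'ax': 0.0, 'ay': -0.0, 'az': 0.3}
{'x': -0.23, 'y': 0.88, 'z': 0.05, 'ax': 0.0, 'ay': -0.0, 'az': 0.3}
```

View pics/a7.png

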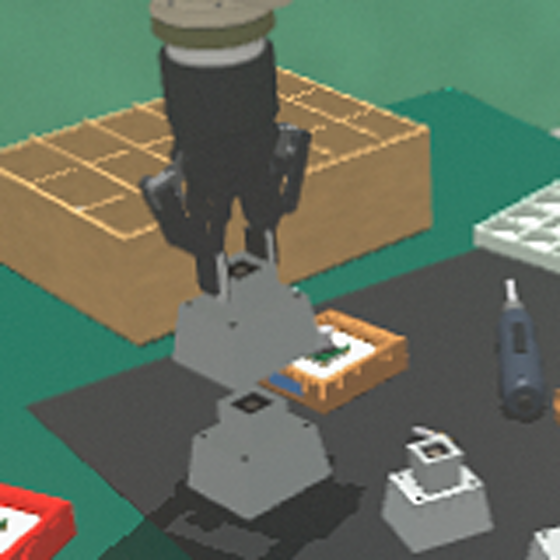

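The upper cover is held level and the lower still stands at crop (258,455). On to the large jig at (649,141).

Emit:
{"op": "play_rows", "data": {
  "deltas": [
    {"x": -0.54, "y": 0.73, "z": 0.06, "ax": 0, "ay": 0, "az": 0.3},
    {"x": -0.53, "y": 0.74, "z": 0.06, "ax": 0, "ay": 0, "az": 0.3},
    {"x": -0.51, "y": 0.75, "z": 0.06, "ax": 0, "ay": 0, "az": 0.3},
    {"x": -0.49, "y": 0.77, "z": 0.06, "ax": 0, "ay": 0, "az": 0.3},
    {"x": -0.47, "y": 0.78, "z": 0.06, "ax": 0, "ay": 0, "az": 0.3}
  ]
}}

```text
time_s: 6.7
tcp_pos: [453.9, 237.7, 145.7]
orientation: [[-0.054, 0.999, -0.001], [0.999, 0.054, -0.0], [-0.0, -0.001, -1.0]]
force: [1.0, 0.9, -1.8]
gripper_width: 34.8
```

Emit:
{"op": "play_rows", "data": {
  "deltas": [
    {"x": -0.45, "y": 0.79, "z": 0.06, "ax": 0, "ay": 0, "az": 0.3},
    {"x": -0.43, "y": 0.8, "z": 0.06, "ax": 0, "ay": 0, "az": 0.3},
    {"x": -0.42, "y": 0.81, "z": 0.06, "ax": 0, "ay": 0, "az": 0.3},
    {"x": -0.4, "y": 0.82, "z": 0.06, "ax": 0, "ay": 0, "az": 0.3},
    {"x": -0.38, "y": 0.83, "z": 0.06, "ax": 0, "ay": 0, "az": 0.3}
  ]
}}

```text
time_s: 7.12
tcp_pos: [535.2, 196.7, 139.5]
orientation: [[0.066, 0.998, -0.001], [0.998, -0.066, -0.0], [-0.0, -0.001, -1.0]]
force: [0.2, -0.2, -2.0]
gripper_width: 34.8
```

Emit:
{"op": "play_rows", "data": {
  "deltas": [
    {"x": -0.36, "y": 0.84, "z": 0.06, "ax": 0, "ay": 0, "az": 0.3},
    {"x": -0.34, "y": 0.85, "z": 0.06, "ax": 0, "ay": 0, "az": 0.3},
    {"x": -0.32, "y": 0.85, "z": 0.06, "ax": 0, "ay": 0, "az": 0.3},
    {"x": -0.3, "y": 0.86, "z": 0.06, "ax": 0, "ay": 0, "az": 0.3},
    {"x": -0.27, "y": 0.87, "z": 0.06, "ax": 0, "ay": 0, "az": 0.3}
  ]
}}

```text
time_s: 7.53
tcp_pos: [616.5, 155.6, 133.3]
orientation: [[0.185, 0.983, -0.002], [0.983, -0.185, -0.0], [-0.0, -0.002, -1.0]]
force: [-0.4, 0.2, -1.7]
gripper_width: 35.1
```

Emit:
{"op": "play_rows", "data": {
  "deltas": [
    {"x": -0.25, "y": 0.87, "z": 0.06, "ax": 0, "ay": 0, "az": 0.3},
    {"x": -0.23, "y": 0.88, "z": 0.05, "ax": 0, "ay": 0, "az": 0.3},
    {"x": 0, "y": 0, "z": 0, "ax": 0, "ay": 0, "az": 0},
    {"x": 0, "y": 0, "z": 0, "ax": 0, "ay": 0, "az": 0},
    {"x": 0, "y": 0, "z": 0, "ax": 0, "ay": 0, "az": 0}
  ]
}}

```text
time_s: 7.95
tcp_pos: [647.8, 140.1, 131.5]
orientation: [[0.23, 0.973, -0.002], [0.973, -0.23, 0.0], [-0.0, -0.002, -1.0]]
force: [0.1, 0.5, -2.3]
gripper_width: 35.0
```

```bash
cat > held.py <<'E'
# held.py L footoffset jx jy jth : predicted cover outline vs picture
import sys
from lib import *
L=int(sys.argv[1]);off=float(sys.argv[2]);tag=sys.argv[3]
s=get_state();p=s['tcp_pos'];O=s['orientation'];th=np.arctan2(O[1][0],O[0][0])-np.pi/2
print('pos',np.round(p,1),'th',round(th,3),'F',np.round(s['force'],1),'w',round(s['gripper_width'],1),'t',s['time_s'])
f,r,h,sn,H=((84,70),(71,57),44,36,70) if L else ((64,54),(53,43),38,28,64)
out=[]
for n in('side','top'):
    im=read_camera(n);cv2.imwrite(f'pics/{tag}_{n}.png',im)
    z=p[2]-off
    c=proj(n,[[p[0],p[1],z+20]])[0].astype(int)
    R_=55;x0=min(max(c[0]-R_,0),560-2*R_);y0=min(max(c[1]-R_,0),420-2*R_)
    k=cv2.resize(im[y0:y0+2*R_,x0:x0+2*R_],(400,400),interpolation=2);raw=k.copy()
    for a in[(*f,z),(*r,h+z),(sn,sn,H+z)]:
        uv=(proj(n,rect(*a,(p[0],p[1],th)))-[x0,y0]+.5)*400/(2*R_)-.5
        cv2.polylines(k,[(uv*8).round().astype(np.int32)],True,(255,255,0),1,cv2.LINE_AA,3)
    out.append(k)
cv2.imwrite(f'pics/{tag}.png',np.hstack(out))
E
python3 held.py 1 46.8 h1; python3 go.py 649.1 140.6 85 -0.23 .5
```

```text
pos [647.8 140.1 131.5] th -0.232 F [ 0.1  0.5 -2.3] w 35.0 t 7.95
t 8.05 pos [647.9 140.4 132.1] d [  1.2   0.2 -47.1] rv [-0.001  0.    -0.001] F [ 0.5 -0.3 -2.2] w 34.7 rows 5
{'x': 0.0, 'y': 0.01, 'z': 0.47, 'ax': -0.0, 'ay': 0.0, 'az': -0.0}
{'x': 0.0, 'y': 0.01, 'z': 0.47, 'ax': -0.0, 'ay': 0.0, 'az': -0.0}
{'x': 0.0, 'y': 0.01, 'z': 0.47, 'ax': -0.0, 'ay': 0.0, 'az': -0.0}
{'x': 0.0, 'y': 0.01, 'z': 0.47, 'ax': -0.0, 'ay': 0.0, 'az': -0.0}
{'x': 0.0, 'y': 0.01, 'z': 0.47, 'ax': -0.0, 'ay': 0.0, 'az': -0.0}
```

View pics/h1.png

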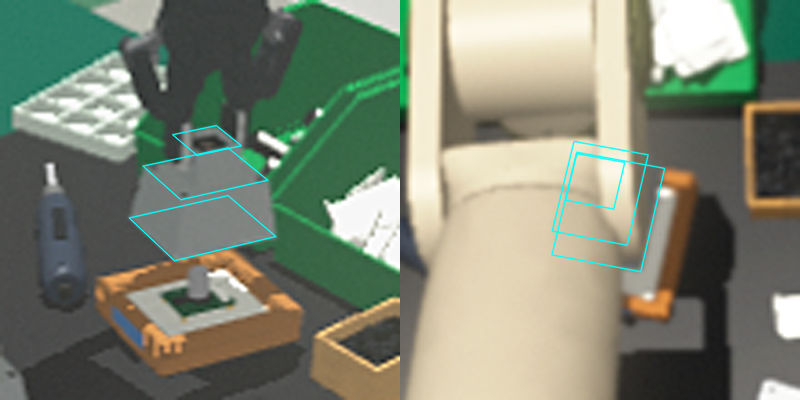

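The prediction matches the side picture: cover outline over the jig, foot corner at crop (175,260). Going down.

Emit:
{"op": "play_rows", "data": {
  "deltas": [
    {"x": 0, "y": 0.02, "z": 0.47, "ax": 0, "ay": 0, "az": 0},
    {"x": 0, "y": 0.01, "z": 0.47, "ax": 0, "ay": 0, "az": 0},
    {"x": 0, "y": 0.01, "z": 0.47, "ax": 0, "ay": 0, "az": 0},
    {"x": 0, "y": 0.01, "z": 0.47, "ax": 0, "ay": 0, "az": 0},
    {"x": 0, "y": 0.01, "z": 0.3, "ax": 0, "ay": 0, "az": 0}
  ]
}}

```text
time_s: 8.47
tcp_pos: [649.1, 139.6, 86.6]
orientation: [[0.23, 0.973, -0.002], [0.973, -0.23, -0.0], [-0.001, -0.002, -1.0]]
force: [0.4, -0.0, -2.4]
gripper_width: 34.7
```

Emit:
{"op": "play_rows", "data": {
  "deltas": [
    {"x": 0, "y": 0, "z": 0, "ax": 0, "ay": 0, "az": 0},
    {"x": 0, "y": 0, "z": 0, "ax": 0, "ay": 0, "az": 0}
  ]
}}

```text
time_s: 8.63
tcp_pos: [649.7, 139.6, 88.2]
orientation: [[0.23, 0.973, -0.001], [0.973, -0.23, -0.0], [-0.0, -0.001, -1.0]]
force: [0.8, 0.4, -1.6]
gripper_width: 34.8
```

```bash
python3 held.py 1 46.8 h2; python3 go.py 649.1 140.6 65 -0.23 .15
```

```text
pos [649.7 139.6  88.2] th -0.232 F [ 0.8  0.4 -1.6] w 34.8 t 8.6333
t 8.73 pos [650.1 139.6  89.1] d [ -1.    1.  -24.1] rv [ 0.001 -0.    -0.002] F [ 0.  -0.2 -2.1] w 34.6 rows 9
{'x': 0.0, 'y': -0.01, 'z': 0.13, 'ax': 0.0, 'ay': -0.0, 'az': -0.0}
{'x': 0.0, 'y': -0.01, 'z': 0.13, 'ax': 0.0, 'ay': -0.0, 'az': -0.0}
{'x': 0.0, 'y': -0.01, 'z': 0.13, 'ax': 0.0, 'ay': -0.0, 'az': -0.0}
{'x': 0.0, 'y': -0.01, 'z': 0.13, 'ax': 0.0, 'ay': -0.0, 'az': -0.0}
{'x': 0.0, 'y': -0.01, 'z': 0.13, 'ax': 0.0, 'ay': -0.0, 'az': -0.0}
{'x': 0.0, 'y': -0.01, 'z': 0.13, 'ax': 0.0, 'ay': -0.0, 'az': -0.0}
{'x': 0.0, 'y': -0.01, 'z': 0.13, 'ax': 0.0, 'ay': -0.0, 'az': -0.0}
{'x': 0.0, 'y': -0.01, 'z': 0.13, 'ax': 0.0, 'ay': -0.0, 'az': -0.0}
{'x': 0.0, 'y': -0.01, 'z': 0.13, 'ax': 0.0, 'ay': -0.0, 'az': -0.0}
```

View pics/h2.png

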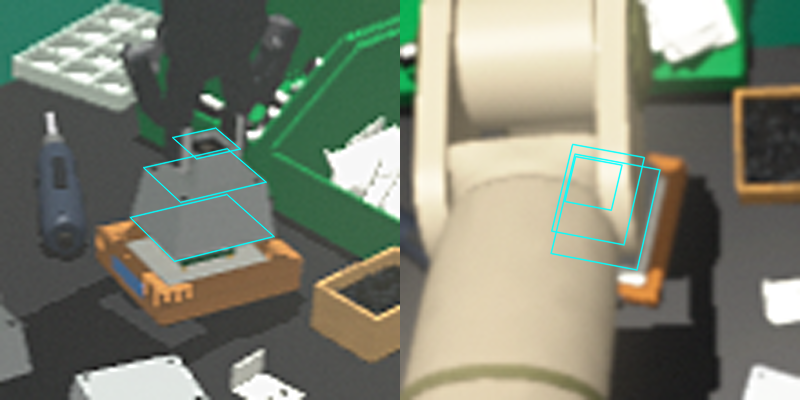

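Emit:
{"op": "play_rows", "data": {
  "deltas": [
    {"x": 0.01, "y": -0.02, "z": 0.2, "ax": 0, "ay": 0, "az": 0},
    {"x": 0.01, "y": -0.01, "z": 0.2, "ax": 0, "ay": 0, "az": 0},
    {"x": 0.01, "y": -0.01, "z": 0.2, "ax": 0, "ay": 0, "az": 0},
    {"x": 0.01, "y": 0, "z": 0.2, "ax": 0, "ay": 0, "az": 0},
    {"x": 0, "y": 0, "z": 0.15, "ax": 0, "ay": 0, "az": 0}
  ]
}}

```text
time_s: 9.15
tcp_pos: [649.0, 140.6, 68.9]
orientation: [[0.23, 0.973, -0.001], [0.973, -0.23, -0.0], [-0.0, -0.001, -1.0]]
force: [-0.6, 0.9, -2.6]
gripper_width: 34.6
```

Emit:
{"op": "play_rows", "data": {
  "deltas": [
    {"x": 0, "y": 0, "z": 0.05, "ax": 0, "ay": 0, "az": 0},
    {"x": 0, "y": 0, "z": 0.05, "ax": 0, "ay": 0, "az": 0},
    {"x": 0, "y": 0, "z": 0.05, "ax": 0, "ay": 0, "az": 0}
  ]
}}

```text
time_s: 9.4
tcp_pos: [649.3, 140.5, 66.6]
orientation: [[0.23, 0.973, 0.0], [0.973, -0.23, -0.0], [0.0, 0.0, -1.0]]
force: [0.5, -0.3, -1.6]
gripper_width: 34.7
```

```bash
python3 held.py 1 46.8 h3
```

```text
pos [649.3 140.5  66.6] th -0.232 F [ 0.5 -0.3 -1.6] w 34.7 t 9.4
```

View pics/h3.png

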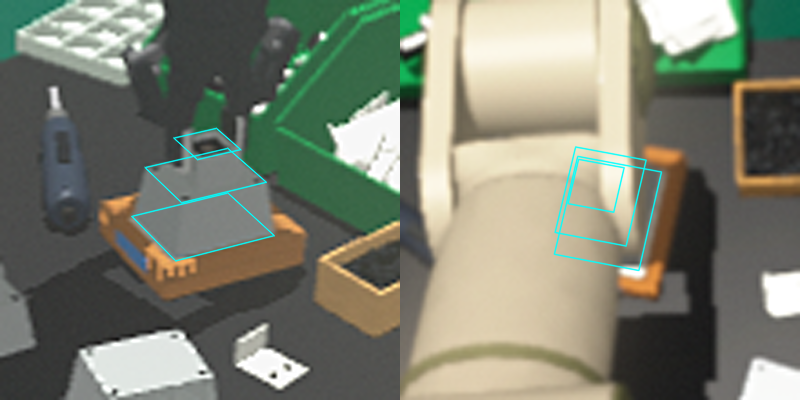

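Foot about 2 mm above the plate and inside the rim, with no contact force yet. Easing down until contact.

Emit:
{"op": "play_rows", "data": {
  "deltas": [
    {"x": 0, "y": 0, "z": 0.05, "ax": 0, "ay": 0, "az": 0},
    {"x": 0, "y": 0, "z": 0.03, "ax": 0, "ay": 0, "az": 0},
    {"x": 0, "y": 0, "z": 0, "ax": 0, "ay": 0, "az": 0}
  ]
}}

```text
time_s: 9.75
tcp_pos: [649.2, 140.6, 65.1]
orientation: [[0.23, 0.973, 0.0], [0.973, -0.23, -0.0], [0.0, 0.0, -1.0]]
force: [0.9, 0.0, -2.4]
gripper_width: 34.7
```

Emit:
{"op": "play_rows", "data": {
  "deltas": [
    {"x": 0, "y": 0, "z": 0.03, "ax": 0, "ay": 0, "az": 0},
    {"x": 0, "y": 0, "z": 0, "ax": 0, "ay": 0, "az": 0}
  ]
}}

```text
time_s: 9.92
tcp_pos: [649.2, 140.6, 65.0]
orientation: [[0.23, 0.973, 0.001], [0.973, -0.23, -0.0], [0.0, 0.001, -1.0]]
force: [-2.4, 0.0, 2.6]
gripper_width: 35.0
```

Contact at 65.0, against 64.8 predicted. Release and rise straight up.

Emit:
{"op": "play_rows", "data": {
  "deltas": [
    {"x": 0, "y": 0, "z": 0, "ax": 0, "ay": 0, "az": 0},
    {"x": 0, "y": 0, "z": 0, "ax": 0, "ay": 0, "az": 0},
    {"x": 0, "y": 0, "z": 0, "ax": 0, "ay": 0, "az": 0},
    {"x": 0, "y": 0, "z": 0, "ax": 0, "ay": 0, "az": 0},
    {"x": 0, "y": 0, "z": 0, "ax": 0, "ay": 0, "az": 0}
  ],
  "claw": 1
}}

```text
time_s: 10.33
tcp_pos: [649.2, 140.5, 64.4]
orientation: [[0.23, 0.973, 0.0], [0.973, -0.23, -0.0], [0.0, 0.0, -1.0]]
force: [-0.1, 0.5, 0.5]
gripper_width: 85.7
```

Emit:
{"op": "play_rows", "data": {
  "deltas": [
    {"x": 0, "y": 0, "z": -0.3, "ax": 0, "ay": 0, "az": 0},
    {"x": 0, "y": 0, "z": -0.5, "ax": 0, "ay": 0, "az": 0},
    {"x": 0, "y": 0, "z": -0.8, "ax": 0, "ay": 0, "az": 0},
    {"x": 0, "y": 0, "z": -0.8, "ax": 0, "ay": 0, "az": 0}
  ]
}}

```text
time_s: 10.67
tcp_pos: [649.2, 140.5, 113.8]
orientation: [[0.23, 0.973, 0.0], [0.973, -0.23, 0.0], [0.0, 0.0, -1.0]]
force: [-0.3, -0.4, 1.1]
gripper_width: 85.5
```

```bash
python3 -c "
from lib import *
S=read_camera('side');cv2.imwrite('pics/s8.png',S)
cv2.imwrite('pics/a8.png',cv2.resize(S[80:220,250:390],None,fx=4,fy=4,interpolation=2))"; python3 go.py 372.3 279 115 0.174
```

```text
t 10.72 pos [650.7 140.6 117.7] d [-278.4  138.4   -2.7] rv [ 0.006 -0.    -0.406] F [1.  0.2 3. ] w 85.7 rows 17
{'x': 0.21, 'y': -0.89, 'z': 0.0, 'ax': 0.0, 'ay': -0.0, 'az': -0.3}
{'x': 0.23, 'y': -0.89, 'z': 0.0, 'ax': 0.0, 'ay': -0.0, 'az': -0.3}
{'x': 0.25, 'y': -0.88, 'z': 0.0, 'ax': 0.0, 'ay': -0.0, 'az': -0.3}
{'x': 0.27, 'y': -0.87, 'z': 0.0, 'ax': 0.0, 'ay': -0.0, 'az': -0.3}
{'x': 0.29, 'y': -0.87, 'z': 0.0, 'ax': 0.0, 'ay': -0.0, 'az': -0.3}
{'x': 0.31, 'y': -0.86, 'z': 0.0, 'ax': 0.0, 'ay': -0.0, 'az': -0.3}
{'x': 0.33, 'y': -0.85, 'z': 0.0, 'ax': 0.0, 'ay': -0.0, 'az': -0.3}
{'x': 0.35, 'y': -0.84, 'z': 0.01, 'ax': 0.0, 'ay': -0.0, 'az': -0.3}
{'x': 0.37, 'y': -0.83, 'z': 0.01, 'ax': 0.0, 'ay': -0.0, 'az': -0.3}
{'x': 0.39, 'y': -0.83, 'z': 0.01, 'ax': 0.0, 'ay': -0.0, 'az': -0.3}
{'x': 0.41, 'y': -0.82, 'z': 0.01, 'ax': 0.0, 'ay': -0.0, 'az': -0.3}
{'x': 0.43, 'y': -0.81, 'z': 0.01, 'ax': 0.0, 'ay': -0.0, 'az': -0.3}
{'x': 0.45, 'y': -0.8, 'z': 0.01, 'ax': 0.0, 'ay': -0.0, 'az': -0.3}
{'x': 0.47, 'y': -0.78, 'z': 0.01, 'ax': 0.0, 'ay': -0.0, 'az': -0.3}
{'x': 0.49, 'y': -0.77, 'z': 0.01, 'ax': 0.0, 'ay': -0.0, 'az': -0.3}
{'x': 0.51, 'y': -0.76, 'z': 0.01, 'ax': 0.0, 'ay': -0.0, 'az': -0.3}
{'x': 0.52, 'y': -0.75, 'z': 0.01, 'ax': 0.0, 'ay': -0.0, 'az': -0.3}
```

View pics/a8.png

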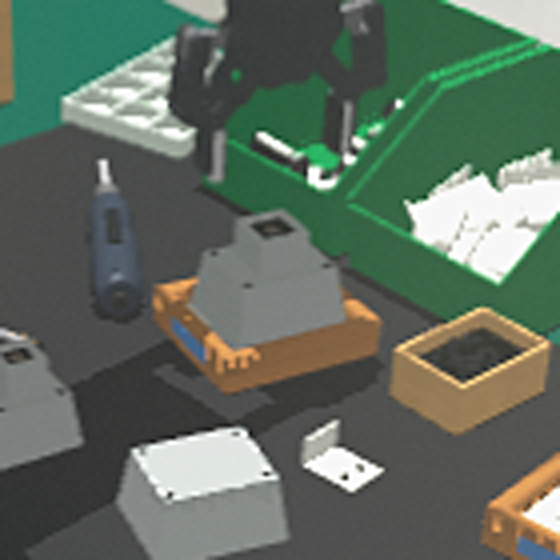

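The first large cover sits square inside the rim at crop (270,280). Next, the lower large cover.

Emit:
{"op": "play_rows", "data": {
  "deltas": [
    {"x": 0.21, "y": -0.89, "z": 0, "ax": 0, "ay": 0, "az": -0.3},
    {"x": 0.23, "y": -0.89, "z": 0, "ax": 0, "ay": 0, "az": -0.3},
    {"x": 0.25, "y": -0.88, "z": 0, "ax": 0, "ay": 0, "az": -0.3},
    {"x": 0.27, "y": -0.87, "z": 0, "ax": 0, "ay": 0, "az": -0.3},
    {"x": 0.29, "y": -0.87, "z": 0, "ax": 0, "ay": 0, "az": -0.3}
  ]
}}

```text
time_s: 11.13
tcp_pos: [566.6, 181.6, 113.0]
orientation: [[0.111, 0.994, 0.001], [0.994, -0.111, 0.0], [0.0, 0.001, -1.0]]
force: [0.0, 0.3, -0.6]
gripper_width: 85.2
```

Emit:
{"op": "play_rows", "data": {
  "deltas": [
    {"x": 0.31, "y": -0.86, "z": 0, "ax": 0, "ay": 0, "az": -0.3},
    {"x": 0.33, "y": -0.85, "z": 0, "ax": 0, "ay": 0, "az": -0.3},
    {"x": 0.35, "y": -0.84, "z": 0.01, "ax": 0, "ay": 0, "az": -0.3},
    {"x": 0.37, "y": -0.83, "z": 0.01, "ax": 0, "ay": 0, "az": -0.3},
    {"x": 0.39, "y": -0.83, "z": 0.01, "ax": 0, "ay": 0, "az": -0.3}
  ]
}}

```text
time_s: 11.55
tcp_pos: [484.8, 222.0, 112.4]
orientation: [[-0.009, 1.0, 0.001], [1.0, 0.009, 0.0], [0.0, 0.001, -1.0]]
force: [-0.8, 0.4, 0.0]
gripper_width: 85.1
```

Emit:
{"op": "play_rows", "data": {
  "deltas": [
    {"x": 0.41, "y": -0.82, "z": 0.01, "ax": 0, "ay": 0, "az": -0.3},
    {"x": 0.43, "y": -0.81, "z": 0.01, "ax": 0, "ay": 0, "az": -0.3},
    {"x": 0.45, "y": -0.8, "z": 0.01, "ax": 0, "ay": 0, "az": -0.3},
    {"x": 0.47, "y": -0.78, "z": 0.01, "ax": 0, "ay": 0, "az": -0.3},
    {"x": 0.49, "y": -0.77, "z": 0.01, "ax": 0, "ay": 0, "az": -0.3}
  ]
}}

```text
time_s: 11.97
tcp_pos: [402.8, 262.6, 111.4]
orientation: [[-0.128, 0.992, 0.001], [0.992, 0.128, 0.0], [0.0, 0.001, -1.0]]
force: [-0.6, 1.4, 0.2]
gripper_width: 85.7
```

Emit:
{"op": "play_rows", "data": {
  "deltas": [
    {"x": 0.51, "y": -0.76, "z": 0.01, "ax": 0, "ay": 0, "az": -0.3},
    {"x": 0.52, "y": -0.75, "z": 0.01, "ax": 0, "ay": 0, "az": -0.3},
    {"x": 0, "y": 0, "z": 0, "ax": 0, "ay": 0, "az": 0},
    {"x": 0, "y": 0, "z": 0, "ax": 0, "ay": 0, "az": 0}
  ]
}}

```text
time_s: 12.3
tcp_pos: [370.7, 278.7, 111.0]
orientation: [[-0.176, 0.984, 0.001], [0.984, 0.176, 0.0], [0.0, 0.001, -1.0]]
force: [0.1, -0.3, -0.2]
gripper_width: 85.5
```

```bash
python3 - <<'E'
from lib import *
S=read_camera('side');cv2.imwrite('pics/s9.png',S)
hsv=cv2.cvtColor(S,cv2.COLOR_BGR2HSV).astype(int)
k=cv2.resize(S[70:200,130:260],(520,520),interpolation=2)
for a in [(84,70,0),(71,57,44),(36,36,70)]:
    for pose,c in (((372.2,278.4,.174),(255,255,0)),):
        uv=(proj('side',rect(*a,pose))-[130,70]+.5)*4-.5
        cv2.polylines(k,[(uv*8).round().astype(np.int32)],True,c,1,cv2.LINE_AA,3)
cv2.imwrite('pics/a9.png',k)
E
python3 go.py 372.3 278.8 48 0.174 .6
```

```text
t 12.35 pos [371.4 278.5 111. ] d [  0.9   0.3 -63. ] rv [ 0.002 -0.     0.001] F [ 0.9 -0.1 -0. ] w 85.4 rows 6
{'x': 0.0, 'y': 0.01, 'z': 0.52, 'ax': 0.0, 'ay': -0.0, 'az': 0.0}
{'x': 0.0, 'y': 0.01, 'z': 0.52, 'ax': 0.0, 'ay': -0.0, 'az': 0.0}
{'x': 0.0, 'y': 0.01, 'z': 0.52, 'ax': 0.0, 'ay': -0.0, 'az': 0.0}
{'x': 0.0, 'y': 0.01, 'z': 0.52, 'ax': 0.0, 'ay': -0.0, 'az': 0.0}
{'x': 0.0, 'y': 0.01, 'z': 0.52, 'ax': 0.0, 'ay': -0.0, 'az': 0.0}
{'x': 0.0, 'y': 0.01, 'z': 0.52, 'ax': 0.0, 'ay': -0.0, 'az': 0.0}
```

View pics/a9.png

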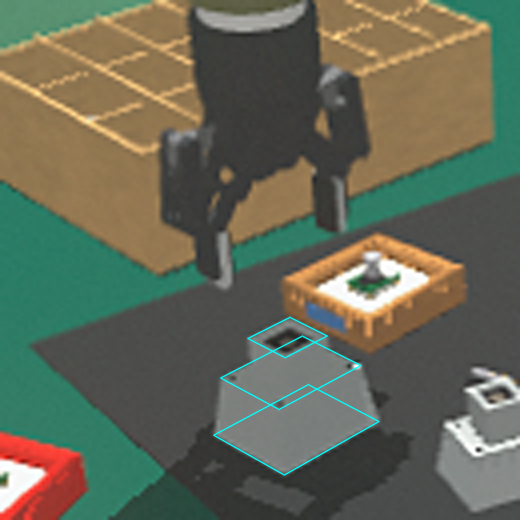

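The lower cover stands where fitted; the overlay at crop (290,400) matches. Descend and grip.

Emit:
{"op": "play_rows", "data": {
  "deltas": [
    {"x": 0, "y": 0.02, "z": 0.6, "ax": 0, "ay": 0, "az": 0},
    {"x": 0, "y": 0.01, "z": 0.6, "ax": 0, "ay": 0, "az": 0},
    {"x": 0, "y": 0.01, "z": 0.6, "ax": 0, "ay": 0, "az": 0},
    {"x": 0, "y": 0, "z": 0.6, "ax": 0, "ay": 0, "az": 0},
    {"x": 0, "y": 0, "z": 0.5, "ax": 0, "ay": 0, "az": 0}
  ]
}}

```text
time_s: 12.77
tcp_pos: [372.6, 278.1, 51.8]
orientation: [[-0.173, 0.985, 0.001], [0.985, 0.173, 0.0], [-0.0, 0.001, -1.0]]
force: [0.3, -0.5, -0.2]
gripper_width: 85.3
```

Emit:
{"op": "play_rows", "data": {
  "deltas": [
    {"x": 0, "y": 0, "z": 0.2, "ax": 0, "ay": 0, "az": 0},
    {"x": 0, "y": 0, "z": 0, "ax": 0, "ay": 0, "az": 0},
    {"x": 0, "y": 0, "z": 0, "ax": 0, "ay": 0, "az": 0}
  ]
}}

```text
time_s: 13.02
tcp_pos: [372.1, 278.4, 48.7]
orientation: [[-0.174, 0.985, 0.0], [0.985, 0.174, 0.0], [0.0, 0.0, -1.0]]
force: [-0.4, -0.1, -0.1]
gripper_width: 85.1
```

Emit:
{"op": "play_rows", "data": {
  "deltas": [
    {"x": 0, "y": 0, "z": 0, "ax": 0, "ay": 0, "az": 0},
    {"x": 0, "y": 0, "z": 0, "ax": 0, "ay": 0, "az": 0},
    {"x": 0, "y": 0, "z": 0, "ax": 0, "ay": 0, "az": 0},
    {"x": 0, "y": 0, "z": 0, "ax": 0, "ay": 0, "az": 0},
    {"x": 0, "y": 0, "z": 0, "ax": 0, "ay": 0, "az": 0}
  ],
  "claw": -1
}}

```text
time_s: 13.43
tcp_pos: [371.5, 278.6, 49.0]
orientation: [[-0.175, 0.985, 0.001], [0.985, 0.175, 0.0], [0.0, 0.001, -1.0]]
force: [-1.2, -0.7, 6.8]
gripper_width: 34.7
```

Emit:
{"op": "play_rows", "data": {
  "deltas": [
    {"x": 0, "y": 0, "z": 0, "ax": 0, "ay": 0, "az": 0},
    {"x": 0, "y": 0, "z": 0, "ax": 0, "ay": 0, "az": 0},
    {"x": 0, "y": 0, "z": 0, "ax": 0, "ay": 0, "az": 0}
  ]
}}

```text
time_s: 13.68
tcp_pos: [371.5, 278.6, 49.0]
orientation: [[-0.175, 0.985, 0.001], [0.985, 0.175, 0.0], [0.0, 0.001, -1.0]]
force: [-0.6, -0.8, 5.5]
gripper_width: 34.5
```

Emit:
{"op": "play_rows", "data": {
  "deltas": [
    {"x": 0, "y": 0, "z": -0.3, "ax": 0, "ay": 0, "az": 0},
    {"x": 0, "y": 0, "z": -0.7, "ax": 0, "ay": 0, "az": 0},
    {"x": 0, "y": 0, "z": -0.9, "ax": 0, "ay": 0, "az": 0},
    {"x": 0, "y": 0, "z": -0.9, "ax": 0, "ay": 0, "az": 0},
    {"x": 0, "y": 0, "z": -0.9, "ax": 0, "ay": 0, "az": 0}
  ]
}}

```text
time_s: 14.1
tcp_pos: [371.1, 278.4, 123.4]
orientation: [[-0.175, 0.985, -0.001], [0.985, 0.175, -0.0], [-0.0, -0.001, -1.0]]
force: [-0.4, 0.0, -1.0]
gripper_width: 34.3
```

Emit:
{"op": "play_rows", "data": {
  "deltas": [
    {"x": 0, "y": 0, "z": -0.7, "ax": 0, "ay": 0, "az": 0},
    {"x": 0, "y": 0, "z": -0.3, "ax": 0, "ay": 0, "az": 0},
    {"x": 0, "y": 0, "z": 0, "ax": 0, "ay": 0, "az": 0}
  ]
}}

```text
time_s: 14.35
tcp_pos: [371.8, 278.7, 143.6]
orientation: [[-0.175, 0.985, 0.002], [0.985, 0.175, 0.001], [0.001, 0.002, -1.0]]
force: [-0.8, -0.2, -1.3]
gripper_width: 34.7
```

```bash
python3 held.py 1 49 h4; python3 go.py 498.9 -370.7 140 0.218 .98
```

```text
pos [371.8 278.7 143.6] th 0.176 F [-0.8 -0.2 -1.3] w 34.7 t 14.35
t 14.45 pos [371.  278.4 141.9] d [ 127.9 -649.1   -1.9] rv [-0.001  0.    -0.042] F [-0.5 -0.3 -0.8] w 34.4 rows 34
{'x': -0.97, 'y': 0.02, 'z': 0.0, 'ax': -0.0, 'ay': 0.0, 'az': -0.02}
{'x': -0.97, 'y': 0.02, 'z': 0.0, 'ax': -0.0, 'ay': 0.0, 'az': -0.02}
{'x': -0.97, 'y': 0.02, 'z': 0.0, 'ax': -0.0, 'ay': 0.0, 'az': -0.02}
{'x': -0.97, 'y': 0.01, 'z': 0.0, 'ax': -0.0, 'ay': 0.0, 'az': -0.02}
{'x': -0.97, 'y': 0.01, 'z': 0.0, 'ax': -0.0, 'ay': 0.0, 'az': -0.02}
{'x': -0.97, 'y': 0.01, 'z': 0.0, 'ax': -0.0, 'ay': 0.0, 'az': -0.02}
{'x': -0.97, 'y': 0.01, 'z': 0.0, 'ax': -0.0, 'ay': 0.0, 'az': -0.02}
{'x': -0.97, 'y': 0.01, 'z': 0.0, 'ax': -0.0, 'ay': 0.0, 'az': -0.02}
{'x': -0.97, 'y': 0.01, 'z': 0.0, 'ax': -0.0, 'ay': 0.0, 'az': -0.02}
{'x': -0.97, 'y': 0.01, 'z': 0.0, 'ax': -0.0, 'ay': 0.0, 'az': -0.02}
{'x': -0.97, 'y': 0.01, 'z': 0.0, 'ax': -0.0, 'ay': 0.0, 'az': -0.02}
{'x': -0.97, 'y': 0.01, 'z': 0.0, 'ax': -0.0, 'ay': 0.0, 'az': -0.02}
{'x': -0.97, 'y': 0.0, 'z': 0.0, 'ax': -0.0, 'ay': 0.0, 'az': -0.02}
{'x': -
[... 773 characters left out ...]
97, 'y': -0.01, 'z': 0.0, 'ax': -0.0, 'ay': 0.0, 'az': -0.02}
{'x': -0.97, 'y': -0.01, 'z': 0.0, 'ax': -0.0, 'ay': 0.0, 'az': -0.02}
{'x': -0.97, 'y': -0.01, 'z': 0.0, 'ax': -0.0, 'ay': 0.0, 'az': -0.02}
{'x': -0.97, 'y': -0.01, 'z': 0.0, 'ax': -0.0, 'ay': 0.0, 'az': -0.02}
{'x': -0.97, 'y': -0.02, 'z': 0.0, 'ax': -0.0, 'ay': 0.0, 'az': -0.02}
{'x': -0.97, 'y': -0.02, 'z': 0.0, 'ax': -0.0, 'ay': 0.0, 'az': -0.02}
{'x': -0.97, 'y': -0.02, 'z': 0.0, 'ax': -0.0, 'ay': 0.0, 'az': -0.02}
{'x': -0.97, 'y': -0.02, 'z': 0.0, 'ax': -0.0, 'ay': 0.0, 'az': -0.02}
{'x': -0.97, 'y': -0.02, 'z': 0.0, 'ax': -0.0, 'ay': 0.0, 'az': -0.02}
{'x': -0.97, 'y': -0.02, 'z': 0.0, 'ax': -0.0, 'ay': 0.0, 'az': -0.02}
```

View pics/h4.png

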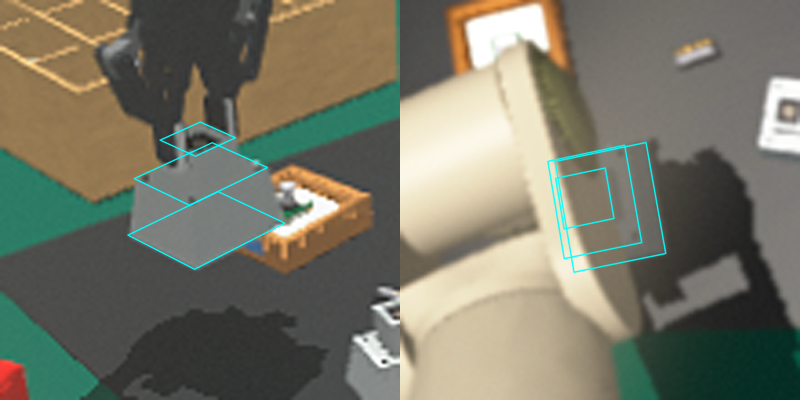

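The second large cover is held level (overlay foot at crop (195,265) matches). Crossing to the far large jig.

Emit:
{"op": "play_rows", "data": {
  "deltas": [
    {"x": -0.97, "y": 0.02, "z": 0, "ax": 0, "ay": 0, "az": -0.02},
    {"x": -0.97, "y": 0.02, "z": 0, "ax": 0, "ay": 0, "az": -0.02},
    {"x": -0.97, "y": 0.02, "z": 0, "ax": 0, "ay": 0, "az": -0.02},
    {"x": -0.97, "y": 0.01, "z": 0, "ax": 0, "ay": 0, "az": -0.02},
    {"x": -0.97, "y": 0.01, "z": 0, "ax": 0, "ay": 0, "az": -0.02}
  ]
}}

```text
time_s: 14.87
tcp_pos: [389.7, 182.4, 141.4]
orientation: [[-0.183, 0.983, -0.002], [0.983, 0.183, -0.0], [0.0, -0.002, -1.0]]
force: [0.4, 0.1, -2.4]
gripper_width: 34.5
```

Emit:
{"op": "play_rows", "data": {
  "deltas": [
    {"x": -0.97, "y": 0.01, "z": 0, "ax": 0, "ay": 0, "az": -0.02},
    {"x": -0.97, "y": 0.01, "z": 0, "ax": 0, "ay": 0, "az": -0.02},
    {"x": -0.97, "y": 0.01, "z": 0, "ax": 0, "ay": 0, "az": -0.02},
    {"x": -0.97, "y": 0.01, "z": 0, "ax": 0, "ay": 0, "az": -0.02},
    {"x": -0.97, "y": 0.01, "z": 0, "ax": 0, "ay": 0, "az": -0.02}
  ]
}}

```text
time_s: 15.28
tcp_pos: [408.7, 87.3, 141.4]
orientation: [[-0.19, 0.982, -0.002], [0.982, 0.19, 0.0], [0.001, -0.002, -1.0]]
force: [-0.5, -0.5, -2.0]
gripper_width: 34.4
```

Emit:
{"op": "play_rows", "data": {
  "deltas": [
    {"x": -0.97, "y": 0.01, "z": 0, "ax": 0, "ay": 0, "az": -0.02},
    {"x": -0.97, "y": 0.01, "z": 0, "ax": 0, "ay": 0, "az": -0.02},
    {"x": -0.97, "y": 0, "z": 0, "ax": 0, "ay": 0, "az": -0.02},
    {"x": -0.97, "y": 0, "z": 0, "ax": 0, "ay": 0, "az": -0.02},
    {"x": -0.97, "y": 0, "z": 0, "ax": 0, "ay": 0, "az": -0.02}
  ]
}}

```text
time_s: 15.7
tcp_pos: [427.9, -7.7, 141.4]
orientation: [[-0.198, 0.98, -0.002], [0.98, 0.198, 0.001], [0.001, -0.002, -1.0]]
force: [0.9, -0.4, -2.0]
gripper_width: 34.5
```

Emit:
{"op": "play_rows", "data": {
  "deltas": [
    {"x": -0.97, "y": 0, "z": 0, "ax": 0, "ay": 0, "az": -0.02},
    {"x": -0.97, "y": 0, "z": 0, "ax": 0, "ay": 0, "az": -0.02},
    {"x": -0.97, "y": 0, "z": 0, "ax": 0, "ay": 0, "az": -0.02},
    {"x": -0.97, "y": 0, "z": 0, "ax": 0, "ay": 0, "az": -0.02},
    {"x": -0.97, "y": 0, "z": 0, "ax": 0, "ay": 0, "az": -0.02}
  ]
}}

```text
time_s: 16.12
tcp_pos: [447.5, -102.6, 141.3]
orientation: [[-0.206, 0.979, -0.002], [0.979, 0.206, 0.001], [0.002, -0.002, -1.0]]
force: [0.4, 0.4, -2.4]
gripper_width: 34.5
```

Emit:
{"op": "play_rows", "data": {
  "deltas": [
    {"x": -0.97, "y": -0.01, "z": 0, "ax": 0, "ay": 0, "az": -0.02},
    {"x": -0.97, "y": -0.01, "z": 0, "ax": 0, "ay": 0, "az": -0.02},
    {"x": -0.97, "y": -0.01, "z": 0, "ax": 0, "ay": 0, "az": -0.02},
    {"x": -0.97, "y": -0.01, "z": 0, "ax": 0, "ay": 0, "az": -0.02},
    {"x": -0.97, "y": -0.01, "z": 0, "ax": 0, "ay": 0, "az": -0.02}
  ]
}}

```text
time_s: 16.53
tcp_pos: [466.9, -197.6, 141.1]
orientation: [[-0.214, 0.977, -0.002], [0.977, 0.214, 0.002], [0.002, -0.002, -1.0]]
force: [0.0, 0.3, -0.8]
gripper_width: 34.5
```

```bash
python3 go.py 498.9 -370.7 140 0.218 .98
```

```text
t 16.53 pos [ 466.9 -197.6  141.1] d [  32.  -173.1   -1.1] rv [-0.002 -0.002 -0.002] F [ 0.   0.3 -0.8] w 34.5 rows 9
{'x': -0.98, 'y': -0.03, 'z': 0.0, 'ax': -0.0, 'ay': -0.0, 'az': -0.0}
{'x': -0.98, 'y': -0.03, 'z': 0.0, 'ax': -0.0, 'ay': -0.0, 'az': -0.0}
{'x': -0.98, 'y': -0.03, 'z': 0.0, 'ax': -0.0, 'ay': -0.0, 'az': -0.0}
{'x': -0.98, 'y': -0.03, 'z': 0.01, 'ax': -0.0, 'ay': -0.0, 'az': -0.0}
{'x': -0.98, 'y': -0.03, 'z': 0.01, 'ax': -0.0, 'ay': -0.0, 'az': -0.0}
{'x': -0.98, 'y': -0.03, 'z': 0.01, 'ax': -0.0, 'ay': -0.0, 'az': -0.0}
{'x': -0.98, 'y': -0.03, 'z': 0.01, 'ax': -0.0, 'ay': -0.0, 'az': -0.0}
{'x': -0.98, 'y': -0.03, 'z': 0.01, 'ax': -0.0, 'ay': -0.0, 'az': -0.0}
{'x': -0.98, 'y': -0.03, 'z': 0.01, 'ax': -0.0, 'ay': -0.0, 'az': -0.0}
```

Emit:
{"op": "play_rows", "data": {
  "deltas": [
    {"x": -0.98, "y": -0.03, "z": 0, "ax": 0, "ay": 0, "az": 0},
    {"x": -0.98, "y": -0.03, "z": 0, "ax": 0, "ay": 0, "az": 0},
    {"x": -0.98, "y": -0.03, "z": 0, "ax": 0, "ay": 0, "az": 0},
    {"x": -0.98, "y": -0.03, "z": 0, "ax": 0, "ay": 0, "az": 0},
    {"x": -0.98, "y": -0.03, "z": 0, "ax": 0, "ay": 0, "az": 0}
  ]
}}

```text
time_s: 16.95
tcp_pos: [484.9, -294.0, 140.9]
orientation: [[-0.214, 0.977, -0.002], [0.977, 0.214, 0.002], [0.002, -0.002, -1.0]]
force: [1.3, -0.6, -1.4]
gripper_width: 34.7
```

Emit:
{"op": "play_rows", "data": {
  "deltas": [
    {"x": -0.98, "y": -0.03, "z": 0, "ax": 0, "ay": 0, "az": 0},
    {"x": -0.98, "y": -0.03, "z": 0, "ax": 0, "ay": 0, "az": 0},
    {"x": -0.8, "y": -0.03, "z": 0, "ax": 0, "ay": 0, "az": 0},
    {"x": -0.4, "y": -0.03, "z": 0, "ax": 0, "ay": 0, "az": 0},
    {"x": 0, "y": 0, "z": 0, "ax": 0, "ay": 0, "az": 0}
  ]
}}

```text
time_s: 17.37
tcp_pos: [496.1, -356.6, 140.9]
orientation: [[-0.213, 0.977, -0.001], [0.977, 0.213, 0.001], [0.002, -0.001, -1.0]]
force: [-0.5, -0.4, -1.5]
gripper_width: 34.6
```

Emit:
{"op": "play_rows", "data": {
  "deltas": [
    {"x": 0, "y": 0, "z": 0, "ax": 0, "ay": 0, "az": 0},
    {"x": 0, "y": 0, "z": 0, "ax": 0, "ay": 0, "az": 0}
  ]
}}

```text
time_s: 17.53
tcp_pos: [496.3, -354.5, 142.0]
orientation: [[-0.215, 0.977, -0.001], [0.977, 0.215, 0.001], [0.001, -0.001, -1.0]]
force: [-0.7, 1.0, -2.2]
gripper_width: 34.8
```

```bash
python3 held.py 1 49 h5; python3 go.py 498.9 -370.7 90 0.218 .5
```

```text
pos [ 496.3 -354.5  142. ] th 0.216 F [-0.7  1.  -2.2] w 34.8 t 17.5333
t 17.63 pos [ 496.4 -354.6  142.4] d [  2.5 -16.1 -52.4] rv [-0.    -0.    -0.002] F [-0.1 -0.1 -2.5] w 34.5 rows 6
{'x': -0.14, 'y': -0.01, 'z': 0.44, 'ax': -0.0, 'ay': -0.0, 'az': -0.0}
{'x': -0.14, 'y': -0.01, 'z': 0.44, 'ax': -0.0, 'ay': -0.0, 'az': -0.0}
{'x': -0.14, 'y': -0.01, 'z': 0.44, 'ax': -0.0, 'ay': -0.0, 'az': -0.0}
{'x': -0.14, 'y': -0.01, 'z': 0.44, 'ax': -0.0, 'ay': -0.0, 'az': -0.0}
{'x': -0.14, 'y': -0.01, 'z': 0.44, 'ax': -0.0, 'ay': -0.0, 'az': -0.0}
{'x': -0.14, 'y': -0.01, 'z': 0.44, 'ax': -0.0, 'ay': -0.0, 'az': -0.0}
```

View pics/h5.png

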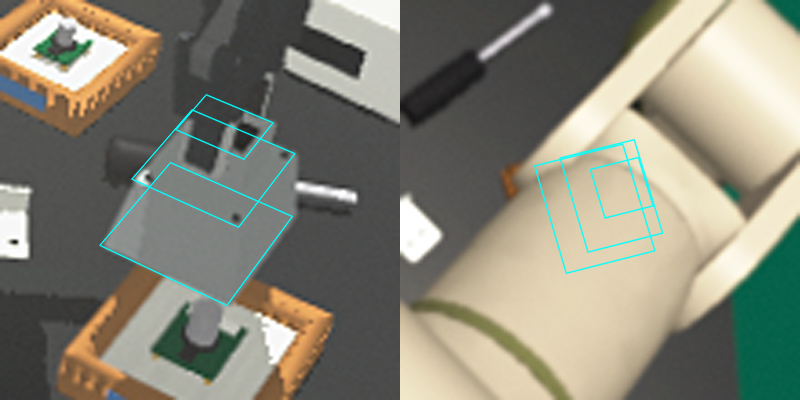

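Overlay agrees. Move the last 16 mm sideways, then down.

Emit:
{"op": "play_rows", "data": {
  "deltas": [
    {"x": -0.4, "y": -0.02, "z": 0.2, "ax": 0, "ay": 0, "az": 0},
    {"x": -0.41, "y": -0.02, "z": 0.4, "ax": 0, "ay": 0, "az": 0},
    {"x": 0, "y": 0, "z": 0.6, "ax": 0, "ay": 0, "az": 0},
    {"x": 0, "y": 0, "z": 0.6, "ax": 0, "ay": 0, "az": 0},
    {"x": 0, "y": 0, "z": 0.5, "ax": 0, "ay": 0, "az": 0}
  ]
}}

```text
time_s: 18.05
tcp_pos: [498.9, -372.0, 94.8]
orientation: [[-0.214, 0.977, -0.001], [0.977, 0.214, 0.001], [0.001, -0.001, -1.0]]
force: [-0.2, 0.3, -2.1]
gripper_width: 34.3
```

Emit:
{"op": "play_rows", "data": {
  "deltas": [
    {"x": 0, "y": 0, "z": 0.2, "ax": 0, "ay": 0, "az": 0},
    {"x": 0, "y": 0, "z": 0, "ax": 0, "ay": 0, "az": 0},
    {"x": 0, "y": 0, "z": 0, "ax": 0, "ay": 0, "az": 0}
  ]
}}

```text
time_s: 18.3
tcp_pos: [499.2, -371.8, 92.5]
orientation: [[-0.214, 0.977, 0.0], [0.977, 0.214, -0.0], [-0.0, 0.0, -1.0]]
force: [-0.5, -0.4, -0.5]
gripper_width: 34.9
```

```bash
python3 held.py 1 49 h6; python3 go.py 498.9 -370.7 68 0.218 .5
```

```text
pos [ 499.2 -371.8   92.5] th 0.216 F [-0.5 -0.4 -0.5] w 34.9 t 18.3
t 18.4 pos [ 499.4 -371.9   93.1] d [ -0.5   1.2 -25.1] rv [ 0.001  0.001 -0.002] F [ 0.5  0.3 -1.8] w 34.7 rows 3
{'x': 0.02, 'y': -0.0, 'z': 0.42, 'ax': 0.0, 'ay': 0.0, 'az': -0.01}
{'x': 0.02, 'y': -0.0, 'z': 0.42, 'ax': 0.0, 'ay': 0.0, 'az': -0.01}
{'x': 0.02, 'y': -0.0, 'z': 0.42, 'ax': 0.0, 'ay': 0.0, 'az': -0.01}
```

View pics/h6.png

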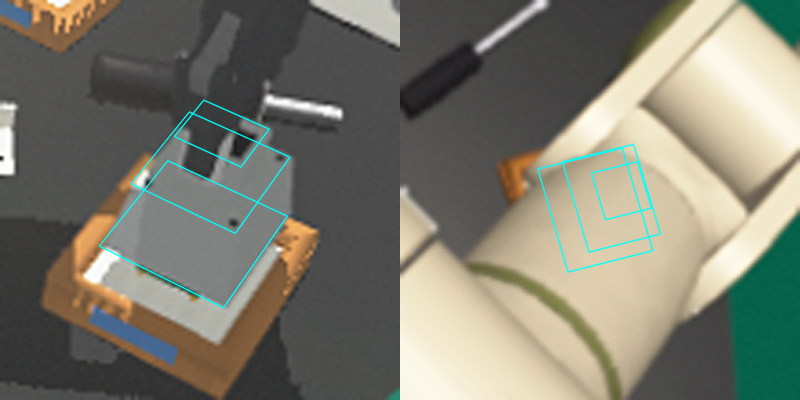

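Emit:
{"op": "play_rows", "data": {
  "deltas": [
    {"x": 0.02, "y": 0, "z": 0.3, "ax": 0, "ay": 0, "az": 0},
    {"x": 0.02, "y": 0, "z": 0.3, "ax": 0, "ay": 0, "az": 0},
    {"x": 0.01, "y": 0, "z": 0.25, "ax": 0, "ay": 0, "az": 0},
    {"x": 0, "y": 0, "z": 0.2, "ax": 0, "ay": 0, "az": 0},
    {"x": 0, "y": 0, "z": 0.1, "ax": 0, "ay": 0, "az": 0}
  ]
}}

```text
time_s: 18.82
tcp_pos: [498.7, -370.3, 68.5]
orientation: [[-0.214, 0.977, -0.001], [0.977, 0.214, 0.001], [0.001, -0.001, -1.0]]
force: [0.1, 0.1, -1.6]
gripper_width: 34.5
```

Emit:
{"op": "play_rows", "data": {
  "deltas": [
    {"x": 0, "y": 0, "z": 0.05, "ax": 0, "ay": 0, "az": 0},
    {"x": 0, "y": 0, "z": 0, "ax": 0, "ay": 0, "az": 0},
    {"x": 0, "y": 0, "z": 0, "ax": 0, "ay": 0, "az": 0}
  ]
}}

```text
time_s: 19.07
tcp_pos: [499.0, -370.7, 68.6]
orientation: [[-0.214, 0.977, 0.0], [0.977, 0.214, -0.0], [-0.0, 0.0, -1.0]]
force: [-0.8, -0.1, -1.2]
gripper_width: 34.6
```

Emit:
{"op": "play_rows", "data": {
  "deltas": [
    {"x": 0, "y": 0, "z": 0.05, "ax": 0, "ay": 0, "az": 0},
    {"x": 0, "y": 0, "z": 0.02, "ax": 0, "ay": 0, "az": 0},
    {"x": 0, "y": 0, "z": 0, "ax": 0, "ay": 0, "az": 0}
  ]
}}

```text
time_s: 19.32
tcp_pos: [498.9, -370.6, 67.1]
orientation: [[-0.214, 0.977, 0.0], [0.977, 0.214, -0.0], [-0.0, 0.0, -1.0]]
force: [-0.9, 1.0, -1.4]
gripper_width: 34.5
```

Emit:
{"op": "play_rows", "data": {
  "deltas": [
    {"x": 0, "y": 0, "z": 0.03, "ax": 0, "ay": 0, "az": 0},
    {"x": 0, "y": 0, "z": 0, "ax": 0, "ay": 0, "az": 0}
  ]
}}

```text
time_s: 19.48
tcp_pos: [499.0, -370.7, 67.1]
orientation: [[-0.214, 0.977, 0.0], [0.977, 0.214, -0.001], [-0.001, 0.0, -1.0]]
force: [-1.9, 1.2, 3.9]
gripper_width: 34.6
```

Contact at 67.1, against 67 predicted. Release.

Emit:
{"op": "play_rows", "data": {
  "deltas": [
    {"x": 0, "y": 0, "z": 0, "ax": 0, "ay": 0, "az": 0},
    {"x": 0, "y": 0, "z": 0, "ax": 0, "ay": 0, "az": 0},
    {"x": 0, "y": 0, "z": 0, "ax": 0, "ay": 0, "az": 0},
    {"x": 0, "y": 0, "z": 0, "ax": 0, "ay": 0, "az": 0},
    {"x": 0, "y": 0, "z": 0, "ax": 0, "ay": 0, "az": 0}
  ],
  "claw": 1
}}

```text
time_s: 19.9
tcp_pos: [498.9, -370.6, 66.4]
orientation: [[-0.214, 0.977, 0.0], [0.977, 0.214, -0.0], [-0.0, 0.0, -1.0]]
force: [0.1, -0.6, -0.3]
gripper_width: 85.7
```

Emit:
{"op": "play_rows", "data": {
  "deltas": [
    {"x": 0, "y": 0, "z": -0.3, "ax": 0, "ay": 0, "az": 0},
    {"x": 0, "y": 0, "z": -0.5, "ax": 0, "ay": 0, "az": 0},
    {"x": 0, "y": 0, "z": -0.8, "ax": 0, "ay": 0, "az": 0},
    {"x": 0, "y": 0, "z": -0.8, "ax": 0, "ay": 0, "az": 0}
  ]
}}

```text
time_s: 20.23
tcp_pos: [498.9, -370.6, 115.7]
orientation: [[-0.214, 0.977, 0.0], [0.977, 0.214, -0.0], [-0.0, 0.0, -1.0]]
force: [-0.3, -0.6, 1.2]
gripper_width: 85.5
```

```bash
python3 -c "
from lib import *
S=read_camera('side');cv2.imwrite('pics/s10.png',S)
cv2.imwrite('pics/a10.png',cv2.resize(S[210:350,320:490],None,fx=4,fy=4,interpolation=2))"; python3 go.py 369.3 -284.6 105 -0.09
```

```text
t 20.28 pos [ 500.  -371.7  119.4] d [-130.7   87.1  -14.4] rv [0.004 0.005 0.306] F [ 0.4 -0.7  2.3] w 85.3 rows 9
{'x': 0.63, 'y': -0.61, 'z': 0.07, 'ax': 0.01, 'ay': 0.01, 'az': 0.42}
{'x': 0.61, 'y': -0.63, 'z': 0.08, 'ax': 0.01, 'ay': 0.01, 'az': 0.42}
{'x': 0.59, 'y': -0.65, 'z': 0.08, 'ax': 0.01, 'ay': 0.01, 'az': 0.42}
{'x': 0.56, 'y': -0.67, 'z': 0.08, 'ax': 0.01, 'ay': 0.01, 'az': 0.42}
{'x': 0.54, 'y': -0.69, 'z': 0.08, 'ax': 0.01, 'ay': 0.01, 'az': 0.42}
{'x': 0.52, 'y': -0.7, 'z': 0.08, 'ax': 0.01, 'ay': 0.01, 'az': 0.42}
{'x': 0.49, 'y': -0.72, 'z': 0.08, 'ax': 0.01, 'ay': 0.01, 'az': 0.42}
{'x': 0.47, 'y': -0.74, 'z': 0.08, 'ax': 0.01, 'ay': 0.01, 'az': 0.42}
{'x': 0.44, 'y': -0.75, 'z': 0.08, 'ax': 0.01, 'ay': 0.01, 'az': 0.42}
```

View pics/a10.png

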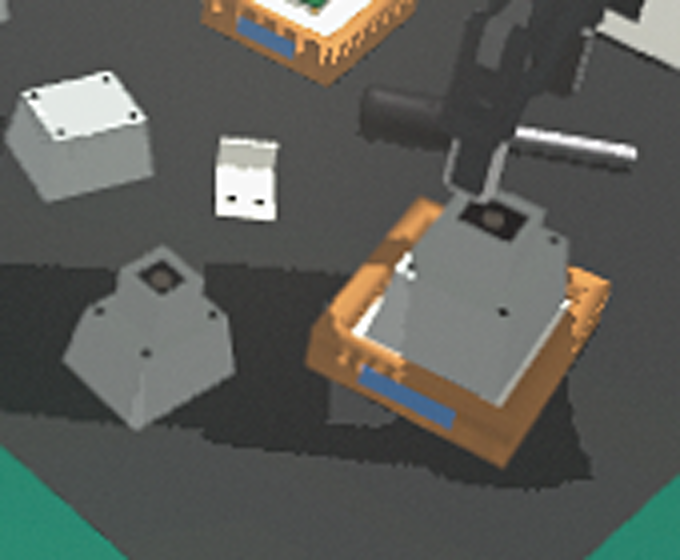

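Seated square in the pocket (crop 490,300). Next, the small cover at crop (150,330).

Emit:
{"op": "play_rows", "data": {
  "deltas": [
    {"x": 0.63, "y": -0.61, "z": 0.07, "ax": 0, "ay": 0, "az": 0.42},
    {"x": 0.61, "y": -0.63, "z": 0.07, "ax": 0, "ay": 0, "az": 0.42},
    {"x": 0.59, "y": -0.65, "z": 0.07, "ax": 0, "ay": 0, "az": 0.42},
    {"x": 0.56, "y": -0.67, "z": 0.07, "ax": 0, "ay": 0, "az": 0.42},
    {"x": 0.54, "y": -0.69, "z": 0.07, "ax": 0, "ay": 0, "az": 0.42}
  ]
}}

```text
time_s: 20.7
tcp_pos: [425.3, -321.8, 107.9]
orientation: [[-0.046, 0.999, 0.001], [0.999, 0.046, -0.001], [-0.001, 0.001, -1.0]]
force: [0.3, -0.2, 0.3]
gripper_width: 85.0
```

Emit:
{"op": "play_rows", "data": {
  "deltas": [
    {"x": 0.52, "y": -0.7, "z": 0.07, "ax": 0, "ay": 0, "az": 0.42},
    {"x": 0.49, "y": -0.72, "z": 0.07, "ax": 0, "ay": 0, "az": 0.42},
    {"x": 0.47, "y": -0.74, "z": 0.07, "ax": 0, "ay": 0, "az": 0.42},
    {"x": 0.44, "y": -0.75, "z": 0.07, "ax": 0, "ay": 0, "az": 0.42},
    {"x": 0, "y": 0, "z": 0, "ax": 0, "ay": 0, "az": 0}
  ]
}}

```text
time_s: 21.12
tcp_pos: [365.9, -281.8, 102.1]
orientation: [[0.088, 0.996, -0.001], [0.996, -0.088, 0.001], [0.001, -0.001, -1.0]]
force: [0.5, -0.0, 0.1]
gripper_width: 85.4
```

Emit:
{"op": "play_rows", "data": {
  "deltas": [
    {"x": 0, "y": 0, "z": 0, "ax": 0, "ay": 0, "az": 0},
    {"x": 0, "y": 0, "z": 0, "ax": 0, "ay": 0, "az": 0}
  ]
}}

```text
time_s: 21.28
tcp_pos: [368.5, -284.4, 102.3]
orientation: [[0.086, 0.996, 0.001], [0.996, -0.086, -0.001], [-0.001, 0.001, -1.0]]
force: [-0.5, 0.1, 0.1]
gripper_width: 85.5
```

```bash
python3 go.py 369.3 -284.6 42 -0.086 .6
```

```text
t 21.28 pos [ 368.5 -284.4  102.3] d [  0.8  -0.2 -60.3] rv [ 0.001  0.001 -0.   ] F [-0.5  0.1  0.1] w 85.5 rows 6
{'x': -0.0, 'y': 0.01, 'z': 0.5, 'ax': 0.0, 'ay': 0.0, 'az': -0.0}
{'x': -0.0, 'y': 0.01, 'z': 0.5, 'ax': 0.0, 'ay': 0.0, 'az': -0.0}
{'x': -0.0, 'y': 0.01, 'z': 0.5, 'ax': 0.0, 'ay': 0.0, 'az': -0.0}
{'x': -0.0, 'y': 0.01, 'z': 0.5, 'ax': 0.0, 'ay': 0.0, 'az': -0.0}
{'x': -0.0, 'y': 0.01, 'z': 0.5, 'ax': 0.0, 'ay': 0.0, 'az': -0.0}
{'x': -0.0, 'y': 0.01, 'z': 0.5, 'ax': 0.0, 'ay': 0.0, 'az': -0.0}
```

Emit:
{"op": "play_rows", "data": {
  "deltas": [
    {"x": 0, "y": 0.02, "z": 0.6, "ax": 0, "ay": 0, "az": 0},
    {"x": 0, "y": 0.02, "z": 0.6, "ax": 0, "ay": 0, "az": 0},
    {"x": 0, "y": 0, "z": 0.6, "ax": 0, "ay": 0, "az": 0},
    {"x": 0, "y": 0, "z": 0.6, "ax": 0, "ay": 0, "az": 0},
    {"x": 0, "y": 0, "z": 0.4, "ax": 0, "ay": 0, "az": 0}
  ]
}}

```text
time_s: 21.7
tcp_pos: [369.1, -284.2, 44.9]
orientation: [[0.086, 0.996, -0.0], [0.996, -0.086, 0.0], [0.0, -0.0, -1.0]]
force: [0.5, -0.1, -1.0]
gripper_width: 85.3
```

Emit:
{"op": "play_rows", "data": {
  "deltas": [
    {"x": 0, "y": 0, "z": 0.2, "ax": 0, "ay": 0, "az": 0},
    {"x": 0, "y": 0, "z": 0, "ax": 0, "ay": 0, "az": 0},
    {"x": 0, "y": 0, "z": 0, "ax": 0, "ay": 0, "az": 0}
  ]
}}

```text
time_s: 21.95
tcp_pos: [368.9, -283.9, 42.0]
orientation: [[0.086, 0.996, 0.0], [0.996, -0.086, -0.0], [-0.0, 0.0, -1.0]]
force: [0.9, 0.2, 1.0]
gripper_width: 85.3
```

```bash
python3 held.py 0 42.3 h7
```

```text
pos [ 368.9 -283.9   42. ] th -0.087 F [0.9 0.2 1. ] w 85.3 t 21.95
```

View pics/h7.png

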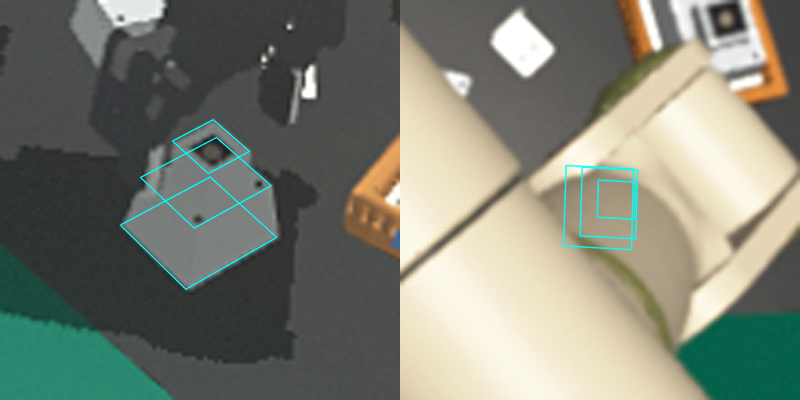

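Overlay and cover coincide (snout at crop 212,150), so I'll grip.

Emit:
{"op": "play_rows", "data": {
  "deltas": [
    {"x": 0, "y": 0, "z": 0, "ax": 0, "ay": 0, "az": 0},
    {"x": 0, "y": 0, "z": 0, "ax": 0, "ay": 0, "az": 0},
    {"x": 0, "y": 0, "z": 0, "ax": 0, "ay": 0, "az": 0},
    {"x": 0, "y": 0, "z": 0, "ax": 0, "ay": 0, "az": 0},
    {"x": 0, "y": 0, "z": 0, "ax": 0, "ay": 0, "az": 0}
  ],
  "claw": -1
}}

```text
time_s: 22.47
tcp_pos: [368.7, -283.8, 42.1]
orientation: [[0.087, 0.996, 0.0], [0.996, -0.087, -0.0], [-0.0, 0.0, -1.0]]
force: [-3.8, 3.1, 12.9]
gripper_width: 26.7
```

Emit:
{"op": "play_rows", "data": {
  "deltas": [
    {"x": 0, "y": 0, "z": 0, "ax": 0, "ay": 0, "az": 0},
    {"x": 0, "y": 0, "z": 0, "ax": 0, "ay": 0, "az": 0},
    {"x": 0, "y": 0, "z": 0, "ax": 0, "ay": 0, "az": 0}
  ]
}}

```text
time_s: 22.72
tcp_pos: [368.6, -283.8, 42.2]
orientation: [[0.087, 0.996, 0.0], [0.996, -0.087, -0.001], [-0.0, 0.0, -1.0]]
force: [-0.3, 0.2, 5.6]
gripper_width: 26.4
```

Emit:
{"op": "play_rows", "data": {
  "deltas": [
    {"x": 0, "y": 0, "z": -0.3, "ax": 0, "ay": 0, "az": 0},
    {"x": 0, "y": 0, "z": -0.7, "ax": 0, "ay": 0, "az": 0},
    {"x": 0, "y": 0, "z": -0.9, "ax": 0, "ay": 0, "az": 0},
    {"x": 0, "y": 0, "z": -0.9, "ax": 0, "ay": 0, "az": 0},
    {"x": 0, "y": 0, "z": -0.9, "ax": 0, "ay": 0, "az": 0}
  ]
}}

```text
time_s: 23.13
tcp_pos: [368.4, -283.4, 116.7]
orientation: [[0.087, 0.996, -0.0], [0.996, -0.087, 0.001], [0.001, -0.0, -1.0]]
force: [-0.1, -0.1, -1.0]
gripper_width: 26.8
```

Emit:
{"op": "play_rows", "data": {
  "deltas": [
    {"x": 0, "y": 0, "z": -0.4, "ax": 0, "ay": 0, "az": 0},
    {"x": 0, "y": 0, "z": 0, "ax": 0, "ay": 0, "az": 0},
    {"x": 0, "y": 0, "z": 0, "ax": 0, "ay": 0, "az": 0}
  ]
}}

```text
time_s: 23.38
tcp_pos: [368.4, -283.5, 123.5]
orientation: [[0.087, 0.996, -0.0], [0.996, -0.087, 0.0], [0.0, -0.0, -1.0]]
force: [-0.5, -0.1, -2.5]
gripper_width: 26.4
```

```bash
python3 held.py 0 42.3 h8;python3 go.py 648.2 -149.7 125 0.137 .98
```

```text
pos [ 368.4 -283.5  123.5] th -0.087 F [-0.5 -0.1 -2.5] w 26.4 t 23.3833
t 23.48 pos [ 368.2 -283.2  122.8] d [280.  133.5   2.2] rv [-0.001 -0.002 -0.224] F [ 0.2 -0.1 -1.5] w 26.8 rows 16
{'x': 0.49, 'y': 0.84, 'z': -0.01, 'ax': -0.0, 'ay': -0.0, 'az': -0.17}
{'x': 0.48, 'y': 0.84, 'z': -0.01, 'ax': -0.0, 'ay': -0.0, 'az': -0.17}
{'x': 0.47, 'y': 0.85, 'z': -0.01, 'ax': -0.0, 'ay': -0.0, 'az': -0.17}
{'x': 0.46, 'y': 0.86, 'z': -0.01, 'ax': -0.0, 'ay': -0.0, 'az': -0.17}
{'x': 0.44, 'y': 0.86, 'z': -0.01, 'ax': -0.0, 'ay': -0.0, 'az': -0.17}
{'x': 0.43, 'y': 0.87, 'z': -0.01, 'ax': -0.0, 'ay': -0.0, 'az': -0.17}
{'x': 0.42, 'y': 0.87, 'z': -0.01, 'ax': -0.0, 'ay': -0.0, 'az': -0.17}
{'x': 0.41, 'y': 0.88, 'z': -0.01, 'ax': -0.0, 'ay': -0.0, 'az': -0.17}
{'x': 0.4, 'y': 0.89, 'z': -0.01, 'ax': -0.0, 'ay': -0.0, 'az': -0.17}
{'x': 0.38, 'y': 0.89, 'z': -0.01, 'ax': -0.0, 'ay': -0.0, 'az': -0.17}
{'x': 0.37, 'y': 0.9, 'z': -0.01, 'ax': -0.0, 'ay': -0.0, 'az': -0.17}
{'x': 0.36, 'y': 0.9, 'z': -0.01, 'ax': -0.0, 'ay': -0.0, 'az': -0.17}
{'x': 0.35, 'y': 0.91, 'z': -0.01, 'ax': -0.0, 'ay': -0.0, 'az': -0.17}
{'x': 0.33, 'y': 0.91, 'z': -0.01, 'ax': -0.0, 'ay': -0.0, 'az': -0.17}
{'x': 0.32, 'y': 0.92, 'z': -0.01, 'ax': -0.0, 'ay': -0.0, 'az': -0.17}
{'x': 0.31, 'y': 0.92, 'z': -0.01, 'ax': -0.0, 'ay': -0.0, 'az': -0.17}
```

View pics/h8.png

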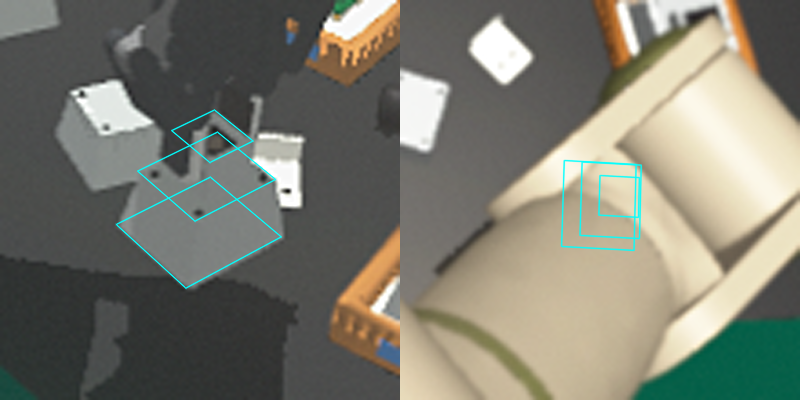

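Held level, outline as predicted. To the small jig at (648,-150).

Emit:
{"op": "play_rows", "data": {
  "deltas": [
    {"x": 0.49, "y": 0.84, "z": -0.01, "ax": 0, "ay": 0, "az": -0.17},
    {"x": 0.48, "y": 0.84, "z": -0.01, "ax": 0, "ay": 0, "az": -0.17},
    {"x": 0.47, "y": 0.85, "z": -0.01, "ax": 0, "ay": 0, "az": -0.17},
    {"x": 0.46, "y": 0.86, "z": -0.01, "ax": 0, "ay": 0, "az": -0.17},
    {"x": 0.44, "y": 0.86, "z": -0.01, "ax": 0, "ay": 0, "az": -0.17}
  ]
}}

```text
time_s: 23.9
tcp_pos: [456.6, -241.2, 123.6]
orientation: [[0.018, 1.0, -0.002], [1.0, -0.018, 0.001], [0.001, -0.002, -1.0]]
force: [0.3, -0.4, -0.7]
gripper_width: 26.3
```

Emit:
{"op": "play_rows", "data": {
  "deltas": [
    {"x": 0.43, "y": 0.87, "z": -0.01, "ax": 0, "ay": 0, "az": -0.17},
    {"x": 0.42, "y": 0.87, "z": -0.01, "ax": 0, "ay": 0, "az": -0.17},
    {"x": 0.41, "y": 0.88, "z": -0.01, "ax": 0, "ay": 0, "az": -0.17},
    {"x": 0.4, "y": 0.89, "z": -0.01, "ax": 0, "ay": 0, "az": -0.17},
    {"x": 0.38, "y": 0.89, "z": -0.01, "ax": 0, "ay": 0, "az": -0.17}
  ]
}}

```text
time_s: 24.32
tcp_pos: [544.3, -199.7, 124.4]
orientation: [[-0.05, 0.999, -0.002], [0.999, 0.05, 0.001], [0.001, -0.002, -1.0]]
force: [0.2, 0.1, -1.4]
gripper_width: 26.6
```

Emit:
{"op": "play_rows", "data": {
  "deltas": [
    {"x": 0.37, "y": 0.9, "z": -0.01, "ax": 0, "ay": 0, "az": -0.17},
    {"x": 0.36, "y": 0.9, "z": -0.01, "ax": 0, "ay": 0, "az": -0.17},
    {"x": 0.35, "y": 0.91, "z": -0.01, "ax": 0, "ay": 0, "az": -0.17},
    {"x": 0.33, "y": 0.91, "z": -0.01, "ax": 0, "ay": 0, "az": -0.17},
    {"x": 0.32, "y": 0.92, "z": -0.01, "ax": 0, "ay": 0, "az": -0.17}
  ]
}}

```text
time_s: 24.73
tcp_pos: [632.2, -158.3, 125.1]
orientation: [[-0.118, 0.993, -0.002], [0.993, 0.118, 0.001], [0.001, -0.002, -1.0]]
force: [0.7, -0.2, -1.0]
gripper_width: 26.8
```

Emit:
{"op": "play_rows", "data": {
  "deltas": [
    {"x": 0.31, "y": 0.92, "z": -0.01, "ax": 0, "ay": 0, "az": -0.17},
    {"x": 0, "y": 0, "z": 0, "ax": 0, "ay": 0, "az": 0},
    {"x": 0, "y": 0, "z": 0, "ax": 0, "ay": 0, "az": 0},
    {"x": 0, "y": 0, "z": 0, "ax": 0, "ay": 0, "az": 0}
  ]
}}

```text
time_s: 25.07
tcp_pos: [648.5, -150.8, 125.9]
orientation: [[-0.13, 0.992, -0.002], [0.992, 0.13, 0.001], [0.001, -0.002, -1.0]]
force: [0.8, -0.7, -2.2]
gripper_width: 26.4
```

```bash
python3 held.py 0 42.2 h9;python3 go.py 648.2 -149.7 82 0.137 .5
```

```text
pos [ 648.5 -150.8  125.9] th 0.13 F [ 0.8 -0.7 -2.2] w 26.4 t 25.0667
t 25.17 pos [ 648.5 -151.1  126.6] d [ -0.3   1.4 -44.6] rv [-0.001 -0.    -0.007] F [ 0.5 -1.1 -1.1] w 26.5 rows 5
{'x': 0.01, 'y': -0.0, 'z': 0.45, 'ax': -0.0, 'ay': -0.0, 'az': -0.02}
{'x': 0.01, 'y': -0.0, 'z': 0.45, 'ax': -0.0, 'ay': -0.0, 'az': -0.02}
{'x': 0.01, 'y': -0.0, 'z': 0.45, 'ax': -0.0, 'ay': -0.0, 'az': -0.02}
{'x': 0.01, 'y': -0.0, 'z': 0.45, 'ax': -0.0, 'ay': -0.0, 'az': -0.02}
{'x': 0.01, 'y': -0.0, 'z': 0.45, 'ax': -0.0, 'ay': -0.0, 'az': -0.02}
```

View pics/h9.png

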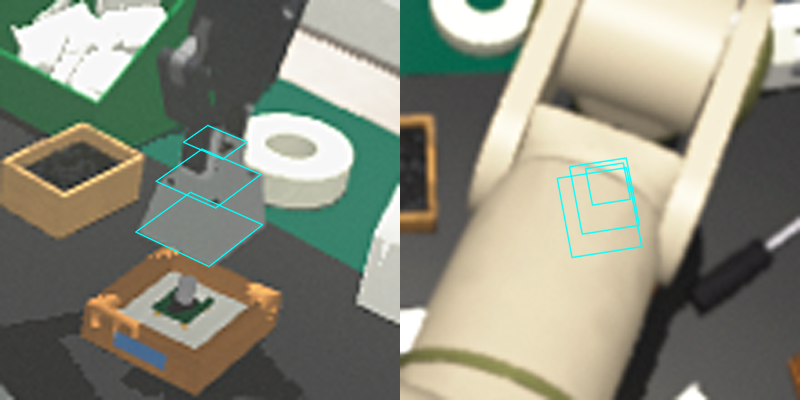

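Emit:
{"op": "play_rows", "data": {
  "deltas": [
    {"x": 0.02, "y": -0.01, "z": 0.4, "ax": 0, "ay": 0, "az": -0.02},
    {"x": 0.02, "y": 0, "z": 0.5, "ax": 0, "ay": 0, "az": -0.02},
    {"x": 0.02, "y": 0, "z": 0.5, "ax": 0, "ay": 0, "az": -0.02},
    {"x": 0.01, "y": 0, "z": 0.5, "ax": 0, "ay": 0, "az": -0.02},
    {"x": 0, "y": 0, "z": 0.2, "ax": 0, "ay": 0, "az": 0}
  ]
}}

```text
time_s: 25.58
tcp_pos: [648.0, -149.0, 82.5]
orientation: [[-0.137, 0.991, -0.003], [0.991, 0.137, 0.001], [0.002, -0.003, -1.0]]
force: [-0.1, 0.2, -1.4]
gripper_width: 26.9
```

Emit:
{"op": "play_rows", "data": {
  "deltas": [
    {"x": 0, "y": 0, "z": 0, "ax": 0, "ay": 0, "az": 0},
    {"x": 0, "y": 0, "z": 0, "ax": 0, "ay": 0, "az": 0}
  ]
}}

```text
time_s: 25.75
tcp_pos: [649.0, -149.4, 84.8]
orientation: [[-0.137, 0.991, -0.0], [0.991, 0.137, 0.0], [0.0, -0.0, -1.0]]
force: [-0.2, 0.3, -1.2]
gripper_width: 26.4
```

```bash
python3 held.py 0 42.2 h10;python3 go.py 648.2 -149.7 62 0.137 .5
```

```text
pos [ 649.  -149.4   84.8] th 0.137 F [-0.2  0.3 -1.2] w 26.4 t 25.75
t 25.85 pos [ 649.2 -149.5   85.5] d [ -1.   -0.2 -23.5] rv [0.001 0.001 0.   ] F [ 0.3 -0.7 -2.2] w 26.6 rows 3
{'x': -0.0, 'y': -0.02, 'z': 0.39, 'ax': 0.0, 'ay': 0.0, 'az': 0.0}
{'x': -0.0, 'y': -0.02, 'z': 0.39, 'ax': 0.0, 'ay': 0.0, 'az': 0.0}
{'x': -0.0, 'y': -0.02, 'z': 0.39, 'ax': 0.0, 'ay': 0.0, 'az': 0.0}
```

View pics/h10.png

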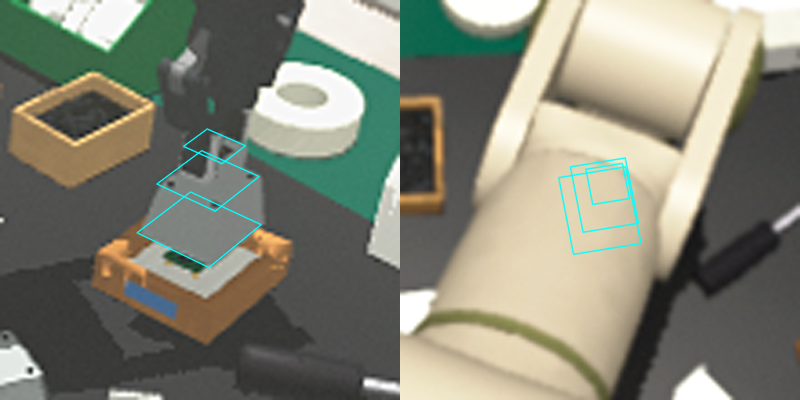

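Emit:
{"op": "play_rows", "data": {
  "deltas": [
    {"x": 0, "y": -0.03, "z": 0.3, "ax": 0, "ay": 0, "az": 0},
    {"x": 0, "y": -0.02, "z": 0.3, "ax": 0, "ay": 0, "az": 0},
    {"x": 0, "y": 0, "z": 0.25, "ax": 0, "ay": 0, "az": 0},
    {"x": 0, "y": 0, "z": 0.15, "ax": 0, "ay": 0, "az": 0},
    {"x": 0, "y": 0, "z": 0.1, "ax": 0, "ay": 0, "az": 0}
  ]
}}

```text
time_s: 26.27
tcp_pos: [647.7, -149.4, 62.2]
orientation: [[-0.137, 0.991, -0.001], [0.991, 0.137, 0.0], [0.001, -0.001, -1.0]]
force: [0.5, 0.5, -0.3]
gripper_width: 26.3
```

Emit:
{"op": "play_rows", "data": {
  "deltas": [
    {"x": 0, "y": 0, "z": 0.05, "ax": 0, "ay": 0, "az": 0},
    {"x": 0, "y": 0, "z": 0, "ax": 0, "ay": 0, "az": 0},
    {"x": 0, "y": 0, "z": 0, "ax": 0, "ay": 0, "az": 0}
  ]
}}

```text
time_s: 26.52
tcp_pos: [648.1, -149.5, 62.2]
orientation: [[-0.137, 0.991, 0.0], [0.991, 0.137, -0.0], [-0.0, 0.0, -1.0]]
force: [0.1, 0.7, -2.2]
gripper_width: 26.8
```

```bash
python3 held.py 0 42.2 h11
```

```text
pos [ 648.1 -149.5   62.2] th 0.137 F [ 0.1  0.7 -2.2] w 26.8 t 26.5167
```

View pics/h11.png

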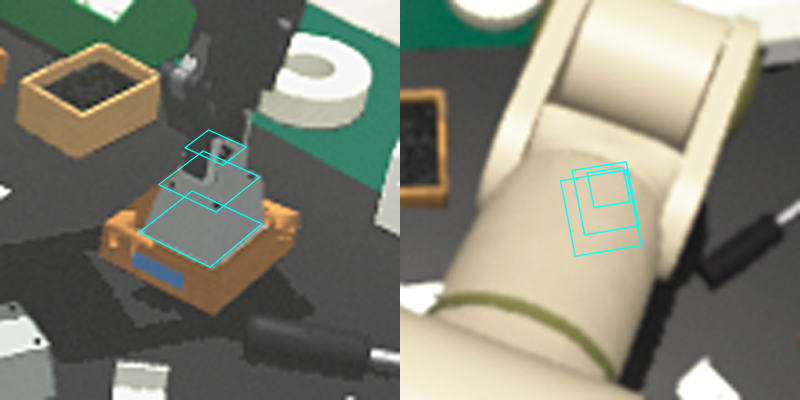

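Inside the pocket, about 2 mm to go.

Emit:
{"op": "play_rows", "data": {
  "deltas": [
    {"x": 0, "y": 0, "z": 0.05, "ax": 0, "ay": 0, "az": 0},
    {"x": 0, "y": 0, "z": 0.05, "ax": 0, "ay": 0, "az": 0},
    {"x": 0, "y": 0, "z": 0, "ax": 0, "ay": 0, "az": 0}
  ]
}}

```text
time_s: 26.87
tcp_pos: [648.1, -149.5, 60.3]
orientation: [[-0.137, 0.991, 0.001], [0.991, 0.137, -0.0], [-0.0, 0.0, -1.0]]
force: [-0.5, 0.3, -0.5]
gripper_width: 26.6
```

Emit:
{"op": "play_rows", "data": {
  "deltas": [
    {"x": 0, "y": 0, "z": 0.02, "ax": 0, "ay": 0, "az": 0},
    {"x": 0, "y": 0, "z": 0, "ax": 0, "ay": 0, "az": 0}
  ]
}}

```text
time_s: 27.03
tcp_pos: [648.1, -149.5, 60.2]
orientation: [[-0.137, 0.991, 0.001], [0.991, 0.137, -0.0], [-0.0, 0.001, -1.0]]
force: [-1.0, 1.0, 4.8]
gripper_width: 26.8
```

Contact at 60.2 as predicted. Release.

Emit:
{"op": "play_rows", "data": {
  "deltas": [
    {"x": 0, "y": 0, "z": 0, "ax": 0, "ay": 0, "az": 0},
    {"x": 0, "y": 0, "z": 0, "ax": 0, "ay": 0, "az": 0},
    {"x": 0, "y": 0, "z": 0, "ax": 0, "ay": 0, "az": 0},
    {"x": 0, "y": 0, "z": 0, "ax": 0, "ay": 0, "az": 0},
    {"x": 0, "y": 0, "z": 0, "ax": 0, "ay": 0, "az": 0}
  ],
  "claw": 1
}}

```text
time_s: 27.45
tcp_pos: [647.9, -149.5, 59.5]
orientation: [[-0.137, 0.991, -0.0], [0.991, 0.137, 0.0], [0.0, -0.0, -1.0]]
force: [0.0, 0.5, 0.9]
gripper_width: 84.4
```

Emit:
{"op": "play_rows", "data": {
  "deltas": [
    {"x": 0, "y": 0, "z": -0.3, "ax": 0, "ay": 0, "az": 0},
    {"x": 0, "y": 0, "z": -0.5, "ax": 0, "ay": 0, "az": 0},
    {"x": 0, "y": 0, "z": -0.8, "ax": 0, "ay": 0, "az": 0},
    {"x": 0, "y": 0, "z": -0.8, "ax": 0, "ay": 0, "az": 0}
  ]
}}

```text
time_s: 27.78
tcp_pos: [647.9, -149.5, 109.0]
orientation: [[-0.137, 0.991, 0.0], [0.991, 0.137, -0.0], [-0.0, 0.0, -1.0]]
force: [-0.7, 0.8, 0.8]
gripper_width: 85.6
```

```bash
python3 -c "
from lib import *
S=read_camera('side');cv2.imwrite('pics/s12.png',S)
cv2.imwrite('pics/a12.png',cv2.resize(S[140:260,330:470],None,fx=4,fy=4,interpolation=2))"; python3 go.py 444.3 148.8 105 -0.178 .98
```

```text
t 27.83 pos [ 649.4 -150.   112.9] d [-205.1  298.8   -7.9] rv [0.006 0.002 0.315] F [ 0.7 -0.4  3.5] w 85.2 rows 19
{'x': 0.85, 'y': -0.43, 'z': 0.02, 'ax': 0.0, 'ay': 0.0, 'az': 0.21}
{'x': 0.85, 'y': -0.44, 'z': 0.02, 'ax': 0.0, 'ay': 0.0, 'az': 0.21}
{'x': 0.84, 'y': -0.46, 'z': 0.02, 'ax': 0.0, 'ay': 0.0, 'az': 0.21}
{'x': 0.83, 'y': -0.47, 'z': 0.02, 'ax': 0.0, 'ay': 0.0, 'az': 0.21}
{'x': 0.82, 'y': -0.48, 'z': 0.02, 'ax': 0.0, 'ay': 0.0, 'az': 0.21}
{'x': 0.81, 'y': -0.5, 'z': 0.02, 'ax': 0.0, 'ay': 0.0, 'az': 0.21}
{'x': 0.81, 'y': -0.51, 'z': 0.02, 'ax': 0.0, 'ay': 0.0, 'az': 0.21}
{'x': 0.8, 'y': -0.52, 'z': 0.02, 'ax': 0.0, 'ay': 0.0, 'az': 0.21}
{'x': 0.79, 'y': -0.54, 'z': 0.02, 'ax': 0.0, 'ay': 0.0, 'az': 0.21}
{'x': 0.78, 'y': -0.55, 'z': 0.02, 'ax': 0.0, 'ay': 0.0, 'az': 0.21}
{'x': 0.77, 'y': -0.56, 'z': 0.02, 'ax': 0.0, 'ay': 0.0, 'az': 0.21}
{'x': 0.76, 'y': -0.57, 'z': 0.02, 'ax': 0.0, 'ay': 0.0, 'az': 0.21}
{'x': 0.75, 'y': -0.59, 'z': 0.02, 'ax': 0.0, 'ay': 0.0, 'az': 0.21}
{'x': 0.74, 'y': -0.6, 'z': 0.02, 'ax': 0.0, 'ay': 0.0, 'az': 0.21}
{'x': 0.73, 'y': -0.61, 'z': 0.02, 'ax': 0.0, 'ay': 0.0, 'az': 0.21}
{'x': 0.72, 'y': -0.62, 'z': 0.02, 'ax': 0.0, 'ay': 0.0, 'az': 0.21}
{'x': 0.71, 'y': -0.64, 'z': 0.02, 'ax': 0.0, 'ay': 0.0, 'az': 0.21}
{'x': 0.7, 'y': -0.65, 'z': 0.02, 'ax': 0.0, 'ay': 0.0, 'az': 0.21}
{'x': 0.69, 'y': -0.66, 'z': 0.02, 'ax': 0.0, 'ay': 0.0, 'az': 0.21}
```

View pics/a12.png

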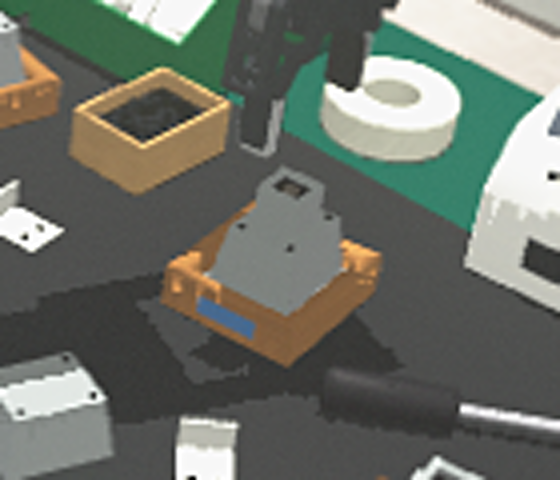

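The first small cover is seated square (crop 285,240). On to the last small cover.

Emit:
{"op": "play_rows", "data": {
  "deltas": [
    {"x": 0.85, "y": -0.43, "z": 0.01, "ax": 0, "ay": 0, "az": 0.21},
    {"x": 0.85, "y": -0.44, "z": 0.01, "ax": 0, "ay": 0, "az": 0.21},
    {"x": 0.84, "y": -0.46, "z": 0.01, "ax": 0, "ay": 0, "az": 0.21},
    {"x": 0.83, "y": -0.47, "z": 0.01, "ax": 0, "ay": 0, "az": 0.21},
    {"x": 0.82, "y": -0.48, "z": 0.01, "ax": 0, "ay": 0, "az": 0.21}
  ]
}}

```text
time_s: 28.25
tcp_pos: [593.5, -70.2, 107.2]
orientation: [[-0.052, 0.999, 0.001], [0.999, 0.052, -0.0], [-0.0, 0.001, -1.0]]
force: [0.5, -0.2, -0.0]
gripper_width: 85.3
```

Emit:
{"op": "play_rows", "data": {
  "deltas": [
    {"x": 0.81, "y": -0.5, "z": 0.01, "ax": 0, "ay": 0, "az": 0.21},
    {"x": 0.81, "y": -0.51, "z": 0.01, "ax": 0, "ay": 0, "az": 0.21},
    {"x": 0.8, "y": -0.52, "z": 0.01, "ax": 0, "ay": 0, "az": 0.21},
    {"x": 0.79, "y": -0.54, "z": 0.01, "ax": 0, "ay": 0, "az": 0.21},
    {"x": 0.78, "y": -0.55, "z": 0.01, "ax": 0, "ay": 0, "az": 0.21}
  ]
}}

```text
time_s: 28.67
tcp_pos: [539.6, 8.6, 106.2]
orientation: [[0.032, 0.999, 0.001], [0.999, -0.032, -0.0], [-0.0, 0.001, -1.0]]
force: [-0.3, -0.4, -0.2]
gripper_width: 85.5
```

Emit:
{"op": "play_rows", "data": {
  "deltas": [
    {"x": 0.77, "y": -0.56, "z": 0.01, "ax": 0, "ay": 0, "az": 0.21},
    {"x": 0.76, "y": -0.57, "z": 0.01, "ax": 0, "ay": 0, "az": 0.21},
    {"x": 0.75, "y": -0.59, "z": 0.01, "ax": 0, "ay": 0, "az": 0.21},
    {"x": 0.74, "y": -0.6, "z": 0.01, "ax": 0, "ay": 0, "az": 0.21},
    {"x": 0.73, "y": -0.61, "z": 0.01, "ax": 0, "ay": 0, "az": 0.21}
  ]
}}

```text
time_s: 29.08
tcp_pos: [485.9, 87.3, 105.2]
orientation: [[0.115, 0.993, 0.001], [0.993, -0.115, -0.0], [0.0, 0.001, -1.0]]
force: [0.5, -0.7, -0.2]
gripper_width: 85.4
```

Emit:
{"op": "play_rows", "data": {
  "deltas": [
    {"x": 0.72, "y": -0.62, "z": 0.01, "ax": 0, "ay": 0, "az": 0.21},
    {"x": 0.71, "y": -0.64, "z": 0.01, "ax": 0, "ay": 0, "az": 0.21},
    {"x": 0.7, "y": -0.65, "z": 0.01, "ax": 0, "ay": 0, "az": 0.21},
    {"x": 0.69, "y": -0.66, "z": 0.01, "ax": 0, "ay": 0, "az": 0.21},
    {"x": 0, "y": 0, "z": 0, "ax": 0, "ay": 0, "az": 0}
  ]
}}

```text
time_s: 29.5
tcp_pos: [441.5, 151.5, 104.3]
orientation: [[0.179, 0.984, -0.0], [0.984, -0.179, 0.001], [0.0, -0.0, -1.0]]
force: [0.8, -0.6, 0.1]
gripper_width: 85.4
```

Emit:
{"op": "play_rows", "data": {
  "deltas": [
    {"x": 0, "y": 0, "z": 0, "ax": 0, "ay": 0, "az": 0},
    {"x": 0, "y": 0, "z": 0, "ax": 0, "ay": 0, "az": 0}
  ]
}}

```text
time_s: 29.67
tcp_pos: [443.9, 149.3, 104.2]
orientation: [[0.181, 0.984, 0.001], [0.984, -0.181, -0.0], [0.0, 0.001, -1.0]]
force: [-0.5, -0.4, -0.4]
gripper_width: 85.4
```

```bash
python3 - <<'E'
from lib import *
S=read_camera('side');cv2.imwrite('pics/s13.png',S)
k=cv2.resize(S[100:220,190:320],None,fx=4.5,fy=4.5,interpolation=2)
for a in [(64,54,0),(53,43,38),(28,28,64)]:
    uv=(proj('side',rect(*a,(444.3,148.7,-.178)))-[190,100]+.5)*4.5-.5
    cv2.polylines(k,[(uv*8).round().astype(np.int32)],True,(255,255,0),1,cv2.LINE_AA,3)
cv2.imwrite('pics/a13.png',k)
E
python3 go.py 444.3 148.7 42 -0.178 .6
```

```text
t 29.72 pos [444.  149.1 104.1] d [  0.3  -0.4 -62.1] rv [ 0.001 -0.    -0.004] F [-0.1 -0.1 -1.1] w 85.6 rows 6
{'x': -0.0, 'y': 0.0, 'z': 0.52, 'ax': 0.0, 'ay': -0.0, 'az': -0.01}
{'x': -0.0, 'y': 0.0, 'z': 0.52, 'ax': 0.0, 'ay': -0.0, 'az': -0.01}
{'x': -0.0, 'y': 0.0, 'z': 0.52, 'ax': 0.0, 'ay': -0.0, 'az': -0.01}
{'x': -0.0, 'y': 0.0, 'z': 0.52, 'ax': 0.0, 'ay': -0.0, 'az': -0.01}
{'x': -0.0, 'y': 0.0, 'z': 0.52, 'ax': 0.0, 'ay': -0.0, 'az': -0.01}
{'x': -0.0, 'y': 0.0, 'z': 0.52, 'ax': 0.0, 'ay': -0.0, 'az': -0.01}
```

View pics/a13.png

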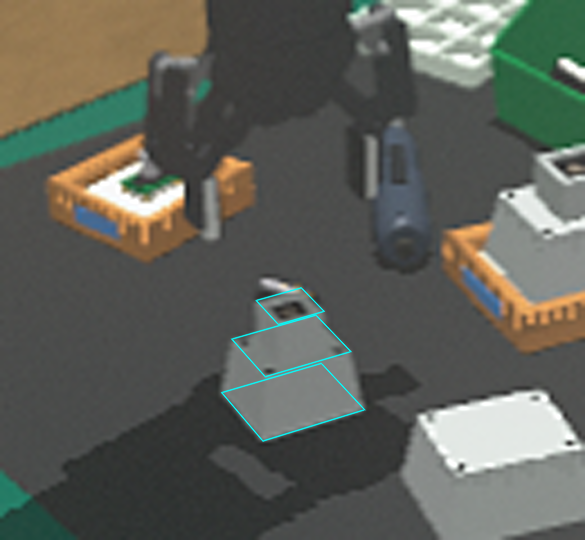

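Emit:
{"op": "play_rows", "data": {
  "deltas": [
    {"x": -0.01, "y": 0.01, "z": 0.6, "ax": 0, "ay": 0, "az": -0.02},
    {"x": -0.01, "y": 0.01, "z": 0.6, "ax": 0, "ay": 0, "az": -0.02},
    {"x": 0, "y": 0, "z": 0.6, "ax": 0, "ay": 0, "az": 0},
    {"x": 0, "y": 0, "z": 0.6, "ax": 0, "ay": 0, "az": 0},
    {"x": 0, "y": 0, "z": 0.5, "ax": 0, "ay": 0, "az": 0}
  ]
}}

```text
time_s: 30.13
tcp_pos: [444.1, 148.4, 45.1]
orientation: [[0.179, 0.984, 0.0], [0.984, -0.179, -0.0], [-0.0, 0.0, -1.0]]
force: [-0.8, -0.4, -0.6]
gripper_width: 84.9
```

Emit:
{"op": "play_rows", "data": {
  "deltas": [
    {"x": 0, "y": 0, "z": 0.2, "ax": 0, "ay": 0, "az": 0},
    {"x": 0, "y": 0, "z": 0, "ax": 0, "ay": 0, "az": 0},
    {"x": 0, "y": 0, "z": 0, "ax": 0, "ay": 0, "az": 0}
  ]
}}

```text
time_s: 30.38
tcp_pos: [444.0, 148.8, 42.1]
orientation: [[0.178, 0.984, 0.0], [0.984, -0.178, -0.0], [0.0, 0.0, -1.0]]
force: [0.4, -0.4, -0.4]
gripper_width: 85.2
```

Emit:
{"op": "play_rows", "data": {
  "deltas": [
    {"x": 0, "y": 0, "z": 0, "ax": 0, "ay": 0, "az": 0},
    {"x": 0, "y": 0, "z": 0, "ax": 0, "ay": 0, "az": 0},
    {"x": 0, "y": 0, "z": 0, "ax": 0, "ay": 0, "az": 0},
    {"x": 0, "y": 0, "z": 0, "ax": 0, "ay": 0, "az": 0},
    {"x": 0, "y": 0, "z": 0, "ax": 0, "ay": 0, "az": 0}
  ],
  "claw": -1
}}

```text
time_s: 30.8
tcp_pos: [443.6, 149.2, 42.2]
orientation: [[0.178, 0.984, 0.0], [0.984, -0.178, 0.0], [0.0, 0.0, -1.0]]
force: [-4.5, -0.6, 15.0]
gripper_width: 26.5
```

Emit:
{"op": "play_rows", "data": {
  "deltas": [
    {"x": 0, "y": 0, "z": 0, "ax": 0, "ay": 0, "az": 0},
    {"x": 0, "y": 0, "z": 0, "ax": 0, "ay": 0, "az": 0},
    {"x": 0, "y": 0, "z": 0, "ax": 0, "ay": 0, "az": 0}
  ]
}}

```text
time_s: 31.05
tcp_pos: [443.6, 149.2, 42.3]
orientation: [[0.178, 0.984, 0.001], [0.984, -0.178, -0.0], [0.0, 0.001, -1.0]]
force: [-1.7, -0.6, 5.1]
gripper_width: 26.5
```

Gripped, with a foot offset of 42.3. Lift.

Emit:
{"op": "play_rows", "data": {
  "deltas": [
    {"x": 0, "y": 0, "z": -0.3, "ax": 0, "ay": 0, "az": 0},
    {"x": 0, "y": 0, "z": -0.7, "ax": 0, "ay": 0, "az": 0},
    {"x": 0, "y": 0, "z": -0.9, "ax": 0, "ay": 0, "az": 0},
    {"x": 0, "y": 0, "z": -0.9, "ax": 0, "ay": 0, "az": 0},
    {"x": 0, "y": 0, "z": -0.9, "ax": 0, "ay": 0, "az": 0}
  ]
}}

```text
time_s: 31.47
tcp_pos: [443.3, 149.2, 116.8]
orientation: [[0.178, 0.984, -0.0], [0.984, -0.178, -0.0], [-0.0, -0.0, -1.0]]
force: [-0.9, -0.2, -0.7]
gripper_width: 26.5
```

Emit:
{"op": "play_rows", "data": {
  "deltas": [
    {"x": 0, "y": 0, "z": -0.4, "ax": 0, "ay": 0, "az": 0},
    {"x": 0, "y": 0, "z": 0, "ax": 0, "ay": 0, "az": 0},
    {"x": 0, "y": 0, "z": 0, "ax": 0, "ay": 0, "az": 0}
  ]
}}

```text
time_s: 31.72
tcp_pos: [443.4, 149.1, 123.5]
orientation: [[0.178, 0.984, -0.0], [0.984, -0.178, -0.0], [-0.0, -0.0, -1.0]]
force: [-0.5, 0.1, -1.2]
gripper_width: 26.4
```

```bash
python3 - <<'E'
# re-fit SJ_A jig in the side picture now that the nest is gone
from lib import *
im=cv2.imread('pics/s10.png')
h,s,v=[cv2.cvtColor(im,cv2.COLOR_BGR2HSV).astype(int)[...,i] for i in range(3)]
om=((h<22)|((h>95)&(h<125)&(v>90)))&(s>90)&(v>40)
m=comp(om,(244,142));hh=cv2.convexHull(np.argwhere(m)[:,::-1].astype(np.int32));m=cv2.fillConvexPoly(np.zeros(m.shape,np.uint8),hh,1)>0
ys,xs=np.where(m);print(xs.min(),xs.max(),ys.min(),ys.max())
print(np.round(fit([("side",SJ,m,(xs.min()-12,ys.min()-12,xs.max()+12,ys.max()+12))],(504,382,.2)),3))
E
python3 held.py 0 42.3 h14; python3 go.py 504 382 122 0.203 .98
```

```text
201 246 128 157
[5.03587e+02 3.79830e+02 2.04000e-01 4.20000e-02]
pos [443.4 149.1 123.5] th -0.179 F [-0.5  0.1 -1.2] w 26.4 t 31.7167
t 31.82 pos [443.  149.1 122.8] d [ 61.  232.9  -0.8] rv [-0.002  0.    -0.382] F [ 0.1 -0.4 -1.7] w 26.6 rows 13
{'x': 0.92, 'y': 0.07, 'z': 0.0, 'ax': -0.0, 'ay': 0.0, 'az': -0.37}
{'x': 0.92, 'y': 0.1, 'z': 0.0, 'ax': -0.0, 'ay': 0.0, 'az': -0.37}
{'x': 0.92, 'y': 0.13, 'z': 0.0, 'ax': -0.0, 'ay': 0.0, 'az': -0.37}
{'x': 0.91, 'y': 0.15, 'z': 0.0, 'ax': -0.0, 'ay': 0.0, 'az': -0.37}
{'x': 0.91, 'y': 0.18, 'z': 0.0, 'ax': -0.0, 'ay': 0.0, 'az': -0.37}
{'x': 0.9, 'y': 0.21, 'z': 0.0, 'ax': -0.0, 'ay': 0.0, 'az': -0.37}
{'x': 0.9, 'y': 0.23, 'z': 0.0, 'ax': -0.0, 'ay': 0.0, 'az': -0.37}
{'x': 0.89, 'y': 0.26, 'z': 0.0, 'ax': -0.0, 'ay': 0.0, 'az': -0.37}
{'x': 0.88, 'y': 0.28, 'z': 0.0, 'ax': -0.0, 'ay': 0.0, 'az': -0.37}
{'x': 0.87, 'y': 0.31, 'z': 0.0, 'ax': -0.0, 'ay': 0.0, 'az': -0.37}
{'x': 0.86, 'y': 0.34, 'z': 0.0, 'ax': -0.0, 'ay': 0.0, 'az': -0.37}
{'x': 0.85, 'y': 0.36, 'z': 0.0, 'ax': -0.0, 'ay': 0.0, 'az': -0.37}
{'x': 0.84, 'y': 0.39, 'z': 0.0, 'ax': -0.0, 'ay': 0.0, 'az': -0.37}
```

View pics/h14.png

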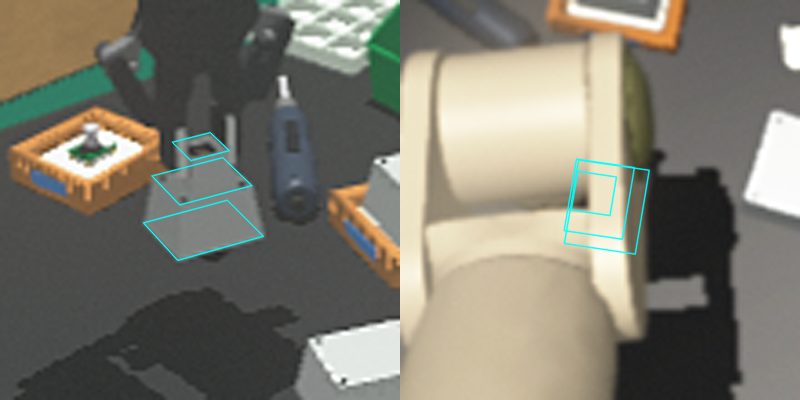

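Emit:
{"op": "play_rows", "data": {
  "deltas": [
    {"x": 0.92, "y": 0.07, "z": 0, "ax": 0, "ay": 0, "az": -0.37},
    {"x": 0.92, "y": 0.1, "z": 0, "ax": 0, "ay": 0, "az": -0.37},
    {"x": 0.92, "y": 0.13, "z": 0, "ax": 0, "ay": 0, "az": -0.37},
    {"x": 0.91, "y": 0.15, "z": 0, "ax": 0, "ay": 0, "az": -0.37},
    {"x": 0.91, "y": 0.18, "z": 0, "ax": 0, "ay": 0, "az": -0.37}
  ]
}}

```text
time_s: 32.23
tcp_pos: [466.7, 239.4, 122.6]
orientation: [[0.029, 1.0, -0.002], [1.0, -0.029, -0.001], [-0.001, -0.002, -1.0]]
force: [-0.3, 0.4, -1.4]
gripper_width: 26.6
```

Emit:
{"op": "play_rows", "data": {
  "deltas": [
    {"x": 0.9, "y": 0.21, "z": 0, "ax": 0, "ay": 0, "az": -0.37},
    {"x": 0.9, "y": 0.23, "z": 0, "ax": 0, "ay": 0, "az": -0.37},
    {"x": 0.89, "y": 0.26, "z": 0, "ax": 0, "ay": 0, "az": -0.37},
    {"x": 0.88, "y": 0.28, "z": 0, "ax": 0, "ay": 0, "az": -0.37},
    {"x": 0.87, "y": 0.31, "z": 0, "ax": 0, "ay": 0, "az": -0.37}
  ]
}}

```text
time_s: 32.65
tcp_pos: [490.0, 329.0, 122.4]
orientation: [[-0.118, 0.993, -0.002], [0.993, 0.118, -0.001], [-0.001, -0.002, -1.0]]
force: [0.3, 0.0, -0.3]
gripper_width: 26.4
```

Emit:
{"op": "play_rows", "data": {
  "deltas": [
    {"x": 0.86, "y": 0.34, "z": 0, "ax": 0, "ay": 0, "az": -0.37},
    {"x": 0.85, "y": 0.36, "z": 0, "ax": 0, "ay": 0, "az": -0.37},
    {"x": 0.8, "y": 0.37, "z": 0, "ax": 0, "ay": 0, "az": -0.37},
    {"x": 0, "y": 0, "z": 0, "ax": 0, "ay": 0, "az": 0},
    {"x": 0, "y": 0, "z": 0, "ax": 0, "ay": 0, "az": 0}
  ]
}}

```text
time_s: 33.07
tcp_pos: [503.7, 381.2, 122.2]
orientation: [[-0.205, 0.979, -0.002], [0.979, 0.205, -0.001], [-0.001, -0.002, -1.0]]
force: [-0.3, -0.1, -1.3]
gripper_width: 26.7
```

Emit:
{"op": "play_rows", "data": {
  "deltas": [
    {"x": 0, "y": 0, "z": 0, "ax": 0, "ay": 0, "az": 0}
  ]
}}

```text
time_s: 33.15
tcp_pos: [503.7, 380.4, 122.8]
orientation: [[-0.204, 0.979, -0.002], [0.979, 0.204, -0.001], [-0.001, -0.002, -1.0]]
force: [-0.1, -0.4, -0.4]
gripper_width: 26.6
```

```bash
python3 held.py 0 42.3 h15; python3 go.py 503.8 381 84 0.203 .5
```

```text
pos [503.7 380.4 122.8] th 0.205 F [-0.1 -0.4 -0.4] w 26.6 t 33.15
t 33.25 pos [504.  380.3 123.4] d [ -0.2   0.7 -39.4] rv [-0.001  0.     0.002] F [ 0.3  0.5 -0.4] w 26.5 rows 4
{'x': 0.01, 'y': 0.0, 'z': 0.49, 'ax': -0.0, 'ay': 0.0, 'az': 0.01}
{'x': 0.01, 'y': -0.0, 'z': 0.49, 'ax': -0.0, 'ay': 0.0, 'az': 0.01}
{'x': 0.01, 'y': -0.0, 'z': 0.49, 'ax': -0.0, 'ay': 0.0, 'az': 0.01}
{'x': 0.01, 'y': -0.0, 'z': 0.49, 'ax': -0.0, 'ay': 0.0, 'az': 0.01}
```

View pics/h15.png

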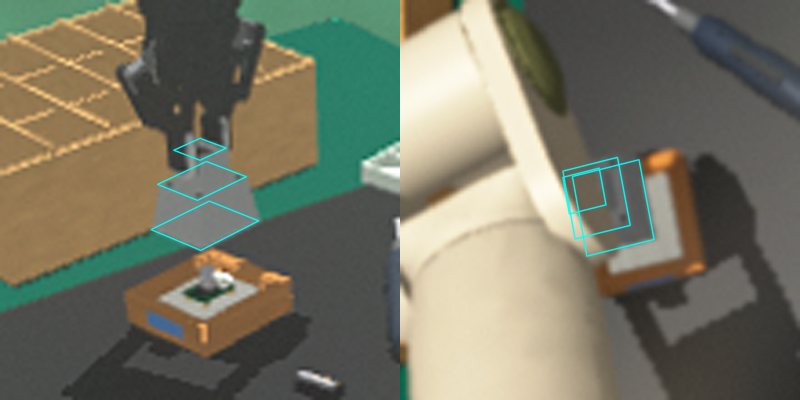

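Both views match the predicted outline. Down.

Emit:
{"op": "play_rows", "data": {
  "deltas": [
    {"x": 0.02, "y": 0, "z": 0.4, "ax": 0, "ay": 0, "az": 0},
    {"x": 0.01, "y": 0, "z": 0.5, "ax": 0, "ay": 0, "az": 0},
    {"x": 0, "y": 0, "z": 0.5, "ax": 0, "ay": 0, "az": 0},
    {"x": 0, "y": 0, "z": 0.35, "ax": 0, "ay": 0, "az": 0},
    {"x": 0, "y": 0, "z": 0.1, "ax": 0, "ay": 0, "az": 0}
  ]
}}

```text
time_s: 33.67
tcp_pos: [503.3, 381.1, 84.7]
orientation: [[-0.204, 0.979, -0.003], [0.979, 0.204, -0.001], [-0.001, -0.003, -1.0]]
force: [0.2, -0.7, -1.4]
gripper_width: 26.6
```

Emit:
{"op": "play_rows", "data": {
  "deltas": [
    {"x": 0, "y": 0, "z": 0, "ax": 0, "ay": 0, "az": 0},
    {"x": 0, "y": 0, "z": 0, "ax": 0, "ay": 0, "az": 0}
  ]
}}

```text
time_s: 33.83
tcp_pos: [504.1, 381.7, 86.8]
orientation: [[-0.205, 0.979, 0.0], [0.979, 0.205, 0.0], [0.0, 0.0, -1.0]]
force: [0.7, 0.6, -0.6]
gripper_width: 26.3
```

```bash
python3 held.py 0 42.3 h16; python3 go.py 503.8 381 62.3 0.203 .5
```

```text
pos [504.1 381.7  86.8] th 0.206 F [ 0.7  0.6 -0.6] w 26.3 t 33.8333
t 33.93 pos [504.3 381.8  87.3] d [ -0.5  -0.8 -25. ] rv [ 0.001 -0.     0.003] F [-0.4 -0.8 -1. ] w 26.5 rows 3
{'x': -0.01, 'y': -0.01, 'z': 0.42, 'ax': 0.0, 'ay': -0.0, 'az': 0.01}
{'x': -0.01, 'y': -0.01, 'z': 0.42, 'ax': 0.0, 'ay': -0.0, 'az': 0.01}
{'x': -0.01, 'y': -0.01, 'z': 0.42, 'ax': 0.0, 'ay': -0.0, 'az': 0.01}
```

View pics/h16.png

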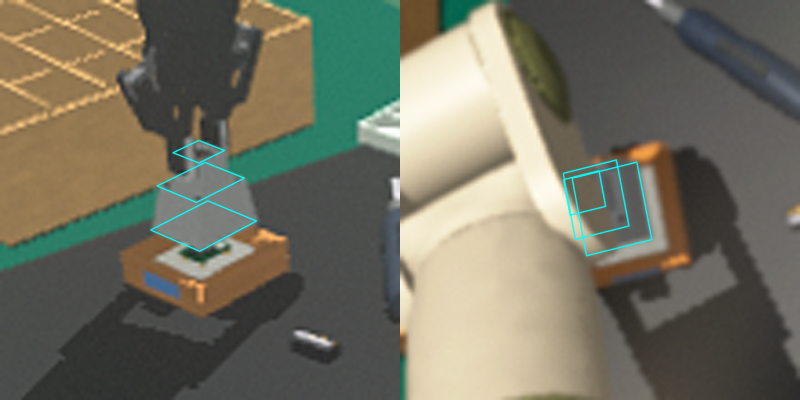

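Emit:
{"op": "play_rows", "data": {
  "deltas": [
    {"x": -0.02, "y": -0.01, "z": 0.3, "ax": 0, "ay": 0, "az": 0},
    {"x": -0.02, "y": -0.01, "z": 0.3, "ax": 0, "ay": 0, "az": 0},
    {"x": 0, "y": 0, "z": 0.3, "ax": 0, "ay": 0, "az": 0},
    {"x": 0, "y": 0, "z": 0.2, "ax": 0, "ay": 0, "az": 0},
    {"x": 0, "y": 0, "z": 0.1, "ax": 0, "ay": 0, "az": 0}
  ]
}}

```text
time_s: 34.35
tcp_pos: [503.5, 380.6, 61.7]
orientation: [[-0.205, 0.979, -0.001], [0.979, 0.205, -0.001], [-0.0, -0.001, -1.0]]
force: [-0.1, 0.2, -0.9]
gripper_width: 26.5
```

Emit:
{"op": "play_rows", "data": {
  "deltas": [
    {"x": 0, "y": 0, "z": 0.05, "ax": 0, "ay": 0, "az": 0},
    {"x": 0, "y": 0, "z": 0, "ax": 0, "ay": 0, "az": 0},
    {"x": 0, "y": 0, "z": 0, "ax": 0, "ay": 0, "az": 0}
  ]
}}

```text
time_s: 34.6
tcp_pos: [503.9, 380.8, 62.0]
orientation: [[-0.205, 0.979, 0.0], [0.979, 0.205, 0.0], [0.0, 0.0, -1.0]]
force: [-0.0, -0.4, -0.4]
gripper_width: 26.8
```

```bash
python3 held.py 0 42.3 h17
```

```text
pos [503.9 380.8  62. ] th 0.206 F [-0.  -0.4 -0.4] w 26.8 t 34.6
```

View pics/h17.png

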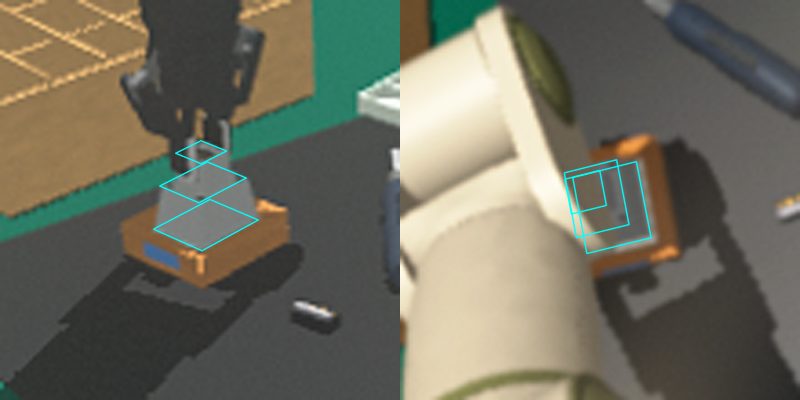

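Emit:
{"op": "play_rows", "data": {
  "deltas": [
    {"x": 0, "y": 0, "z": 0.05, "ax": 0, "ay": 0, "az": 0},
    {"x": 0, "y": 0, "z": 0.04, "ax": 0, "ay": 0, "az": 0},
    {"x": 0, "y": 0, "z": 0, "ax": 0, "ay": 0, "az": 0}
  ]
}}

```text
time_s: 34.95
tcp_pos: [503.9, 380.8, 60.3]
orientation: [[-0.205, 0.979, 0.0], [0.979, 0.205, 0.0], [0.0, 0.0, -1.0]]
force: [-0.9, -0.4, 2.1]
gripper_width: 26.7
```

Emit:
{"op": "play_rows", "data": {
  "deltas": [
    {"x": 0, "y": 0, "z": 0.02, "ax": 0, "ay": 0, "az": 0},
    {"x": 0, "y": 0, "z": 0, "ax": 0, "ay": 0, "az": 0}
  ]
}}

```text
time_s: 35.12
tcp_pos: [503.9, 380.9, 60.3]
orientation: [[-0.205, 0.979, 0.001], [0.979, 0.205, 0.0], [0.0, 0.001, -1.0]]
force: [-2.1, -0.9, 5.2]
gripper_width: 26.6
```

Contact at 60.3 as predicted. Release, rise, and retreat clear to look.

Emit:
{"op": "play_rows", "data": {
  "deltas": [
    {"x": 0, "y": 0, "z": 0, "ax": 0, "ay": 0, "az": 0},
    {"x": 0, "y": 0, "z": 0, "ax": 0, "ay": 0, "az": 0},
    {"x": 0, "y": 0, "z": 0, "ax": 0, "ay": 0, "az": 0},
    {"x": 0, "y": 0, "z": 0, "ax": 0, "ay": 0, "az": 0},
    {"x": 0, "y": 0, "z": 0, "ax": 0, "ay": 0, "az": 0}
  ],
  "claw": 1
}}

```text
time_s: 35.53
tcp_pos: [503.8, 380.8, 59.5]
orientation: [[-0.205, 0.979, -0.0], [0.979, 0.205, -0.0], [-0.0, -0.0, -1.0]]
force: [0.5, 0.1, -0.1]
gripper_width: 84.5
```

Emit:
{"op": "play_rows", "data": {
  "deltas": [
    {"x": 0, "y": 0, "z": -0.3, "ax": 0, "ay": 0, "az": 0},
    {"x": 0, "y": 0, "z": -0.6, "ax": 0, "ay": 0, "az": 0},
    {"x": 0, "y": 0, "z": -0.9, "ax": 0, "ay": 0, "az": 0},
    {"x": 0, "y": 0, "z": -0.9, "ax": 0, "ay": 0, "az": 0},
    {"x": 0, "y": 0, "z": -0.9, "ax": 0, "ay": 0, "az": 0}
  ]
}}

```text
time_s: 35.95
tcp_pos: [503.8, 380.7, 132.9]
orientation: [[-0.205, 0.979, 0.0], [0.979, 0.205, 0.0], [0.0, 0.0, -1.0]]
force: [-0.0, -0.3, -1.8]
gripper_width: 85.7
```

Emit:
{"op": "play_rows", "data": {
  "deltas": [
    {"x": 0, "y": -0.9, "z": -0.3, "ax": 0, "ay": 0, "az": 0},
    {"x": 0, "y": -0.9, "z": -0.3, "ax": 0, "ay": 0, "az": 0},
    {"x": 0, "y": -0.9, "z": -0.3, "ax": 0, "ay": 0, "az": 0},
    {"x": 0, "y": -0.9, "z": -0.3, "ax": 0, "ay": 0, "az": 0},
    {"x": 0, "y": -0.9, "z": -0.3, "ax": 0, "ay": 0, "az": 0}
  ]
}}

```text
time_s: 36.37
tcp_pos: [414.9, 362.1, 162.4]
orientation: [[-0.204, 0.979, 0.0], [0.979, 0.204, 0.0], [0.0, 0.0, -1.0]]
force: [0.8, -0.8, 0.8]
gripper_width: 85.5
```

Emit:
{"op": "play_rows", "data": {
  "deltas": [
    {"x": 0, "y": -0.9, "z": 0, "ax": 0, "ay": 0, "az": 0},
    {"x": 0, "y": -0.9, "z": 0, "ax": 0, "ay": 0, "az": 0},
    {"x": 0, "y": -0.9, "z": 0, "ax": 0, "ay": 0, "az": 0},
    {"x": 0, "y": -0.6, "z": 0, "ax": 0, "ay": 0, "az": 0},
    {"x": 0, "y": 0, "z": 0, "ax": 0, "ay": 0, "az": 0}
  ]
}}

```text
time_s: 36.78
tcp_pos: [349.3, 348.6, 162.3]
orientation: [[-0.206, 0.979, -0.0], [0.979, 0.206, -0.0], [0.0, -0.0, -1.0]]
force: [0.5, 1.1, -0.4]
gripper_width: 85.3
```

```bash
python3 - <<'E'
from lib import *
S=read_camera('side');T=read_camera('top');cv2.imwrite('pics/s20.png',S);cv2.imwrite('pics/t20.png',T)
V={'side':S.copy(),'top':T.copy()}
for L,p in ((1,(649.1,140.6,-.23)),(1,(498.9,-370.7,.218)),(0,(648.1,-149.6,.137)),(0,(503.9,381,.204))):
    f,r,h,s,H=((84,70),(71,57),44,36,70) if L else ((64,54),(53,43),38,28,64)
    for n in V:
        hs=cv2.cvtColor({'side':S,'top':T}[n],cv2.COLOR_BGR2HSV).astype(int)
        for a in((*f,18),(*r,h+18),(s,s,H+18)):
            cv2.polylines(V[n],[(proj(n,rect(*a,p))*8).round().astype(np.int32)],True,(255,255,0),1,cv2.LINE_AA,3)
cv2.imwrite('pics/f1.png',cv2.resize(V['side'][90:340,170:500],None,fx=2.4,fy=2.4,interpolation=2))
cv2.imwrite('pics/f2.png',cv2.resize(V['top'][100:280,130:460],None,fx=2.4,fy=2.4,interpolation=2))
cv2.imwrite('pics/f3.png',cv2.resize(S[90:340,170:500],None,fx=2.4,fy=2.4,interpolation=2))
E
```

```text
(no output)
```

View pics/f1.png

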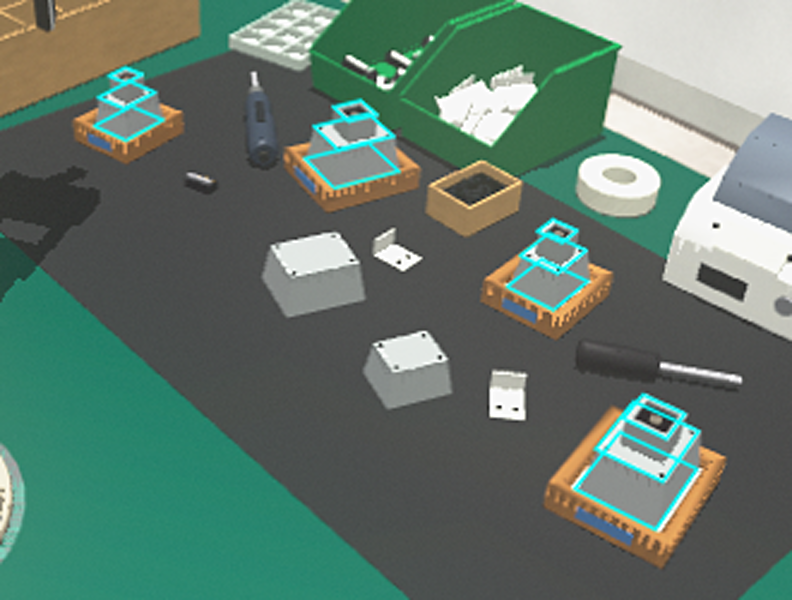

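View pics/f2.png

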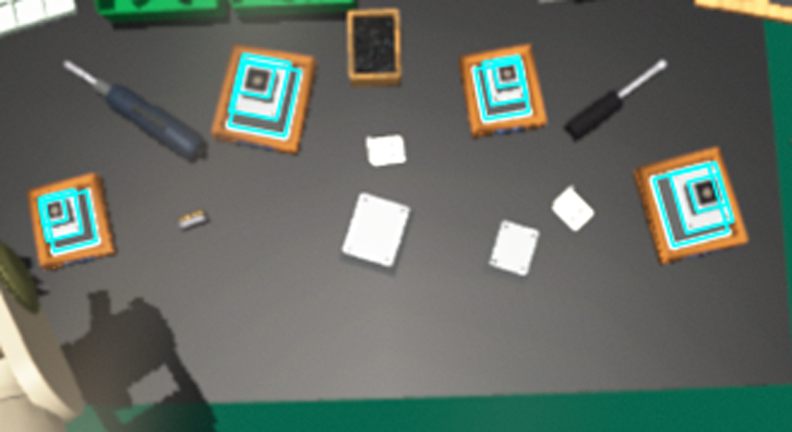

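View pics/f3.png

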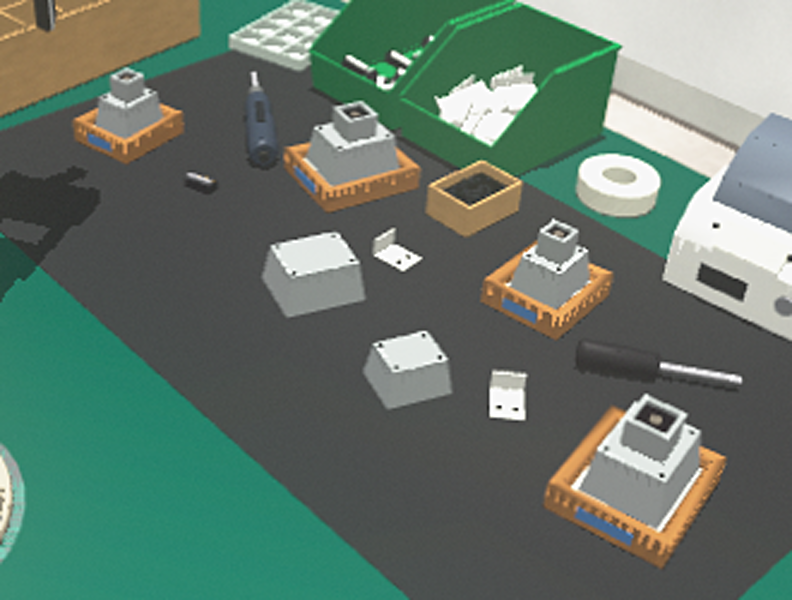

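All four covers fit their predicted seated outlines in both views. They are centred, square and down; the plain covers have not moved, and the arm is clear. Handing in.

```bash
python3 -c "
from workcell import *
print(get_state()['time_s']);print(sign_off())"
```

```text
36.8833
the job is handed in; nothing more can be done
None
```

All four sensor covers are seated in their jigs, large in large and small in small, and the job was handed in at 36.9 s of the 104 s allowed. The upper large cover was lifted straight off the lower. Each cover was lowered until light contact (2–5 N) before release. The plain covers, the red jig and the other look-alikes were not touched.

**Last checks:** Foot contact came within 0.2 mm of the expected base-plate height for every cover. In the final top and side pictures all four match their predicted seated outlines: centred, square with the pocket and down. Nothing else had moved, and the arm stood clear.

**What failed or disagreed:**
- **First move calls refused:** each row needs all six numbers, and mine left some out. Nothing moved.
- **First grip missed:** the fingertips were about 22 mm higher than the reported TCP and tip length imply. They closed on top of the upper large cover's snout window at about 6 N, without shifting the cover. I corrected the grip height from the pictures and used that for all later grips.
- **Small jig at (504, 381):** the two cameras put its position about 2 mm apart. I used the middle value, well within the pocket's 5 mm play.

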